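Unlock a test box with its square key and hold its sprung cover at the check mark

ROBOT

A 7-joint arm with a two-finger parallel gripper is mounted at the origin on a cart in front of the work surface, level with it; the furniture and walls round the work are solid. World frame = base frame: x ahead of the robot, y to its left, z up, the work surface at z = 0. Lengths are in m, angles in rad, forces in N, time in s.
With the tool pointing down it reaches from about 0.425 to 0.875 m from the base axis. Payload 4.7 kg.
Tool frame: the origin (TCP) lies at the very end of the fingers, on their centre line; the grasp point (between the pads) lies behind it (ctrl.tcp_to_grasp is the y of the grasp point in the tool frame, in m); y points along the fingers, x is the direction in which the jaws open and shut, and the axes are right-handed (so a half turn about y gives the same grasp; the last joint's range is limited). The gripper opens to 87 mm and grips with 3 to 60 N. Pads are 19 mm wide; open, the fingers measure 117 mm over their backs; the gripper's body (75 mm by 190 mm) begins 51 mm behind the grasp point.
Start: joints at [-1.167, 0.321, -0.07, 1.45, 0.023, 1.371, -0.057], TCP at [0.247, 0.601, 0.223] pointing down, gripper open.
Joint ranges: [-2.86, 2.86], [-0.3, 2.09], [-1.38, 1.24], [0.06, 2.45], [-1.56, 4.7], [0.09, 2.05], [-2.69, 2.69]. Speed limits (rad/s): [2.57, 2.57, 3.14, 3.14, 3.14, 3.14, 3.14].

INTERFACE

Orientations are given as a rotation vector (axis times angle).
In Python, from bench import ctrl, get_image, workorder gives the robot as it stands.
- The arm moves only by the tool drive_tool, never from a script. Its argument "increments" is text: rows parted by semicolons, each of 5 numbers parted by spaces: the shift along the tool's x, y, z in mm, then the turn about the tool's y in degrees, then the closure in counts, from 0 (fully open) to 255 (shut). In form: tx ty tz yaw fingers; .... A call has 1 to 20 rows; each row shifts and turns the commanded pose from where the row before left it, along the tool's axes as they then stand; what a row does not reach is not made up. A row lasts 1/8 s, in which the tool goes at most 62.5 mm and 10.7 degrees, less where a joint would pass 70% of its speed; a pose out of reach is approached as far as the arm can. A call is refused whole if a number of a shift passes 62.5 or a number of a turn 10.7, either way. A call with a gripper value outside its range is refused whole. The fingers move at their own pace and stop on an object; "squeeze" is the grip in N (left out, the last holds). Time passes only in rows, so rows that do not move let the fingers close. It gives the time, the measured TCP pose, the force and the opening at its end, in the units of the state.
- ctrl.get_state(): the state, without advancing time (a new reading comes with each control period).
- get_image(name): name is "side" or "top"; returns a dict with "img" (420x560x3 uint8, red, green, blue), "mtx" (3x3 intrinsics, pixels), "k1" (the pictures are not rectified: a ray, as slopes to the right and down, at radius r is drawn at 1 + k1 r^2 times it, then the intrinsics apply), "camera_from_world" (4x4, takes a point from world to camera coordinates). Camera axes: x right, y up, looking along -z (the intrinsics and any distortion apply to the point x, -y, -z); pixel columns grow to the right and rows downward; lengths in m; the calibration is good to about 2 mm. A picture is of the moment at which its call begins. There is no depth.
- workorder.close_job(): hands the job in, once; it reports no verdict.
The state is a dict: "time": time; "joint_positions": joint angles; "qd": joint speeds; "joint_torque": joint torques, N m; "position": TCP position; "tool_rot": TCP orientation; "ft_force": force on the tool from outside, world axes, zero at the start; "torque": the same for the moment, N m; "grip_width": opening from 0.0 (shut) to 1.0 (fully open).
Only numpy, scipy, OpenCV 4.12 (cv2) and the standard library are available. Lean on these libraries where they do the work, as an engineer would, in place of code of your own. Each camera call takes 0.05 s, during which the arm holds its last target.

TASK

Prepare the interlock check of the module test box: push the square-bored wing key fully down onto the square spindle of the cover lock, turn it clockwise to its stop so that the red cam swings clear of the cover's steel tab, and leave the key on the spindle. Then take the spring-closed cover by its steel bar handle, raise it gently until its red pointer stands at the white line of the green index on the side quadrant, and finish holding the cover there, since it springs shut when let go. Leave the other things on the bench where they are.

Things in the scene. Friction and masses are not known exactly. Their poses are not given: they have to be found in the camera images.
- fixture: module test box fixed to the bench: dark grey open base 170 mm deep (x), 200 mm wide (y), rim 60 mm high, a white relay module in it, under a blue-framed clear cover (top 84 mm high when shut). Origin: centre of the underside. x points from the front (lock on the right, bar handle on the left) to the hinge at the back, y left, z up. Aluminium quadrant at its left side, 195 mm high
- cover_angle (a joint): angle of the cover (rad): 0 shut (level), grows as its front edge rises about the hinge at the back; stop at 1.15. A spring shuts it: together with its weight it needs about 4 N upward at the bar handle to start and about 6 to 8 N at 0.7 rad. The lock's cam keeps it shut until the lock is turned past about 0.6
- cover_hinge (a point): on the cover's hinge axis, at the middle of its width, 66 mm above the bench and 93 mm behind the box's centre. Axes are the cover's own: parallel to the fixture's when shut; the hinge axis is y and the cover turns with +rotation about y as it opens
- cover: the blue-framed clear cover with its bar handle; origin and axes as cover_hinge
- cover_grip (a point): round steel bar handle of the cover, 12 mm thick, 90 mm long along y, standing 40 mm clear in front of the cover's front face. Origin: centre of the bar, 218 mm in front of the hinge axis and 6 mm above it with the cover shut (72 mm above the bench, nothing but bench below), and 30 mm left of the box's middle. Turns with the cover
- cover_pointer (a point): tip of the cover's red pointer, a 3 mm rod sticking out of the cover's left side, 150 mm from the hinge axis; axes are the cover's
- index (a joint): angle at which the green index is clamped on the quadrant (rad, same zero and sense as the cover angle): the angle at which the cover is to be held. It is clamped fast
- index_mark (a point): point where the pointer tip stands when it is exactly at the white line of the green index, 150 mm from the hinge axis; the green sector spans 0.062 rad (9 mm) either side of it. Axes are those of the cover when it stands at the index
- latch (a joint): turn of the cover lock (rad): 0 locked (red cam pointing back over the tab), grows clockwise seen from above, stop at 1.4; it clears the tab at about 0.6. Stays where it is left; turning takes about 0.05 N m
- spindle_top (a point): centre of the top end of the lock's upright square spindle, 98 mm above the bench, 133 mm in front of the box's centre and 62 mm right of it. Spindle 12 mm square, its upper 5 mm tapered to 6.4 mm. Axes turn with the lock: x points along the red cam, parallel to two faces of the spindle
- spindle_seat (a point): centre of the round shoulder (25 mm across) at the foot of the square spindle, 22 mm below its top, 76 mm above the bench: the key's lower end rests here when fully home. Axes as spindle_top
- key_grip (a point): centre of the black wing of the loose square key. The key stands upright on its bore; wing 50 mm long along x, 12 mm thick along y, 24 mm high, its centre 44 mm above the key's lower end; whole key 56 mm high. z up
- key_mouth (a point): centre of the key's lower end, where its square bore opens: bore 13.6 mm square, 25 mm deep, in a square steel socket of 25 mm, sides parallel to the key's x and y, so it fits the spindle in any of four quarter turns. Mass about 0.11 kg
- timer: bystander: white bench timer 60x62x23 mm lying in front of the box. Origin at its underside
- setting_plug: bystander: brass plug with black cap, 22 mm across, 47 mm high, upright, right of the box. Origin at its underside
- marker_red: bystander: marker pen with a red cap, 135 mm long, lying in front of the box. Origin at its underside
Things that resemble listed ones, but are neither listed nor needed, are in the scene too. Several things look just like the part that bears key_grip: the one meant starts farthest to the robot's right.

How it is judged:
By the outcome, as a careful person would: the job done as asked, in the order asked, and still so for the second after the job is handed in, while the arm keeps its last pose, push and grip.
It also fails if it takes over 58 s, if anything falls off the work surface, if the arm or the gripper's body presses on something with over 40 N, if the wrist force passes 120 N, or if a joint passes its speed limit or range.

## Working session

There is one attempt and no reset: what is moved stays moved. The work goes in short steps, Python scripts to look and compute and a tool call to move; the robot and the scene stay as the last step left them, time stands still between calls to the robot, and variables do not carry over. Pictures are saved under pics/ and viewed, and the job is handed in when it is done.

Besides the shell and the picture viewer there is one more tool, called in YAML: its name, and indented under it one key for each argument. drive_tool: Moves the arm, as the interface text tells. Its arguments: {"type":"object","properties":{"increments":{"type":"string"},"squeeze":{"type":"number"}},"required":["increments"]}

```bash
ls; mkdir -p pics; python3 - <<'E'
from bench import ctrl,get_image,workorder
import cv2,numpy as np,pickle
s=ctrl.get_state();print(s, ctrl.tcp_to_grasp)
for n in("side","top"):
    d=get_image(n);cv2.imwrite(f"pics/{n}0.png",d["img"][:,:,::-1]);print(n,d["mtx"],d["k1"],d["camera_from_world"])
    pickle.dump({k:d[k] for k in d},open(f"{n}0.pkl","wb"))
E
```

```text
pics
{'time': 0.0, 'joint_positions': array([-1.166887  ,  0.32187975, -0.07009386,  1.45166761,  0.02262316,
        1.37075773, -0.05688133]), 'qd': array([-0.00149114,  0.00112904, -0.00014628, -0.00038942, -0.0008213 ,
       -0.0011759 , -0.00241022]), 'joint_torque': array([ 1.11997970e-04, -4.91273975e+01, -4.04015249e-01, -3.12527668e+01,
       -6.38532895e-02,  4.40177252e-02,  1.76597218e-04]), 'position': array([0.24685128, 0.60072049, 0.22142842]), 'tool_rot': array([-1.36993855, -0.91638511,  0.91891045]), 'ft_force': array([-0.15295186, -0.06698977,  0.15179155]), 'torque': array([ 0.03255832, -0.0885756 ,  0.02682641]), 'grip_width': 1.0032205556224825} -0.0187
side [[389.24668117   0.         275.05612422]
 [  0.         389.24668117 211.55309071]
 [  0.           0.           1.        ]] 0.0386461635838636 [[ 0.85365351 -0.52053142 -0.01796469 -0.46129283]
 [ 0.27622299  0.42321571  0.8628959  -0.2219225 ]
 [-0.44156149 -0.74157637  0.50506232 -0.70528602]
 [ 0.          0.          0.          1.        ]]
top [[480.65070975   0.         274.99716156]
 [  0.         480.65070975 212.88098149]
 [  0.           0.           1.        ]] -0.026168006077046127 [[-0.02478873 -0.99938605 -0.02475981  0.03237907]
 [ 0.98711619 -0.02838564  0.15746708 -0.54323032]
 [-0.15807322 -0.02053741  0.98721379 -1.24670329]
 [ 0.          0.          0.          1.        ]]
```

View pics/side0.png

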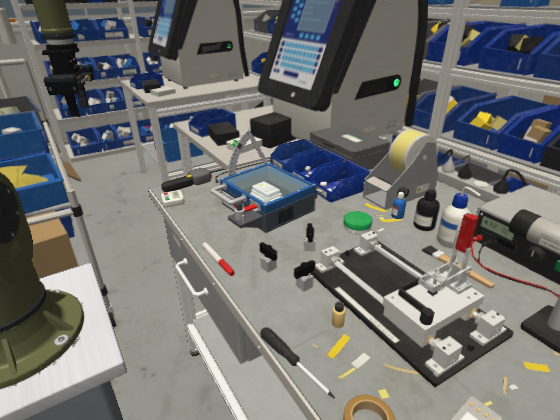

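View pics/top0.png

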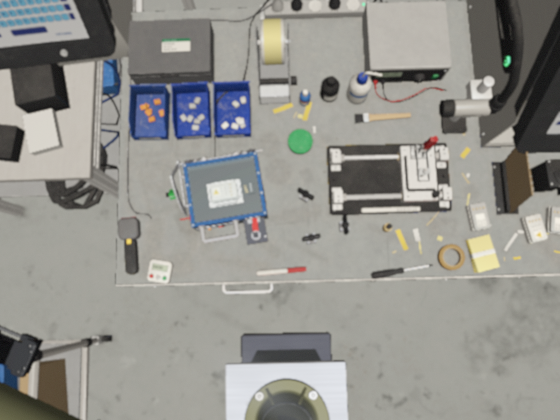

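Candidates for the key in top: (305,194), (311,238) and (346,224). The last is farthest right (−y). I'll write the helpers and take crops.

```bash
cat > h.py <<'E'
import numpy as np,cv2,pickle
from scipy.optimize import least_squares
def load(f): return pickle.load(open(f,"rb"))
def proj(d,P):
    P=np.atleast_2d(P);c=P@d["camera_from_world"][:3,:3].T+d["camera_from_world"][:3,3]
    s=np.c_[c[:,0]/-c[:,2],-c[:,1]/-c[:,2]];r2=(s**2).sum(1,keepdims=True);s=s*(1+d["k1"]*r2)
    return s@d["mtx"][:2,:2].T+d["mtx"][:2,2]
def ray(d,uv):
    k=np.array([d["k1"],0,0,0.]);s=cv2.undistortPoints(np.array([[uv]],float),d["mtx"],k)[0,0]
    R=d["camera_from_world"][:3,:3];t=d["camera_from_world"][:3,3]
    return -R.T@t, R.T@np.array([s[0],-s[1],-1])
def atz(d,uv,z):
    o,r=ray(d,uv);return o+r*(z-o[2])/r[2]
def tri(pairs):
    A=[];b=[]
    for d,uv in pairs:
        o,r=ray(d,uv);r/=np.linalg.norm(r);M=np.eye(3)-np.outer(r,r);A.append(M);b.append(M@o)
    return np.linalg.lstsq(np.vstack(A),np.hstack(b),rcond=None)[0]
def crop(d,u0,v0,w,hh,f,name,pts=None):
    im=d["img"][v0:v0+hh,u0:u0+w,::-1].copy();im=cv2.resize(im,None,fx=f,fy=f,interpolation=cv2.INTER_CUBIC)
    if pts is not None:
        for p in np.atleast_2d(pts): cv2.circle(im,(int((p[0]-u0+.5)*f),int((p[1]-v0+.5)*f)),2,(0,255,255),-1)
    for k in range(0,w,10): cv2.putText(im,str(u0+k),(int((k+.5)*f)-10,10),0,.35,(0,0,255),1) if k%20==0 else None; cv2.line(im,(int((k+.5)*f),12),(int((k+.5)*f),18),(0,0,255),1)
    for k in range(0,hh,10): cv2.putText(im,str(v0+k),(0,int((k+.5)*f)+4),0,.35,(0,0,255),1)
    cv2.imwrite("pics/"+name,im)
def snap(tag):
    from bench import get_image
    o=[]
    for n in("side","top"):
        d=dict(get_image(n));pickle.dump(d,open(f"{n}{tag}.pkl","wb"));o.append(d)
    return o
E
python3 - <<'E'
from h import *
t=load("top0.pkl");s=load("side0.pkl")
crop(t,160,145,200,120,4,"ct.png");crop(s,200,120,130,180,3.3,"cs.png")
crop(t,280,170,80,80,7,"ctk.png");crop(s,250,215,80,80,7,"csk.png")
E
```

```text
(no output)
```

View pics/ct.png

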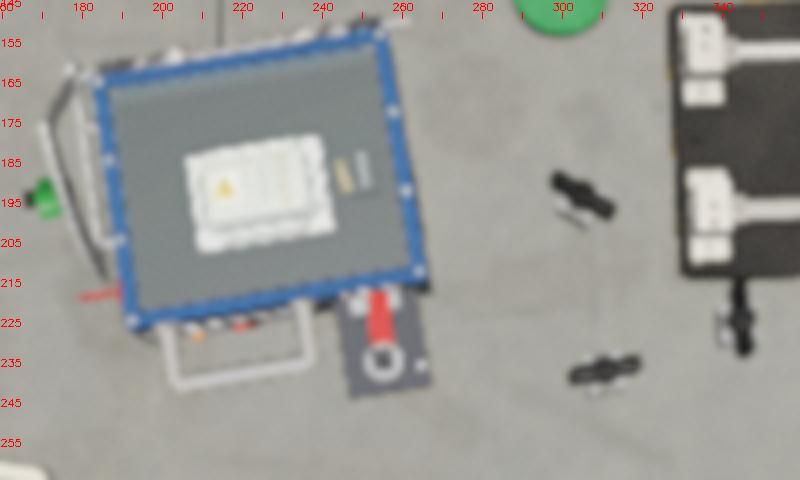

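View pics/cs.png

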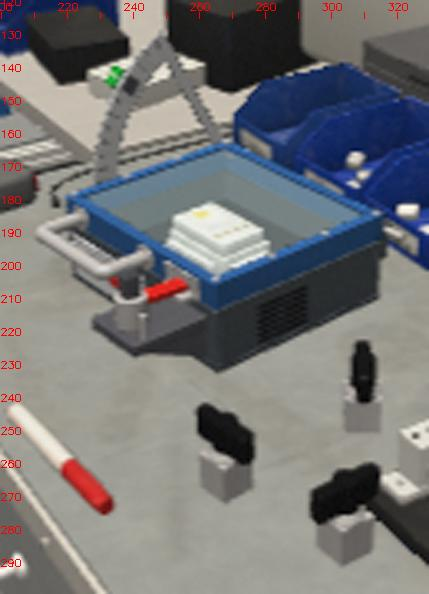

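View pics/ctk.png

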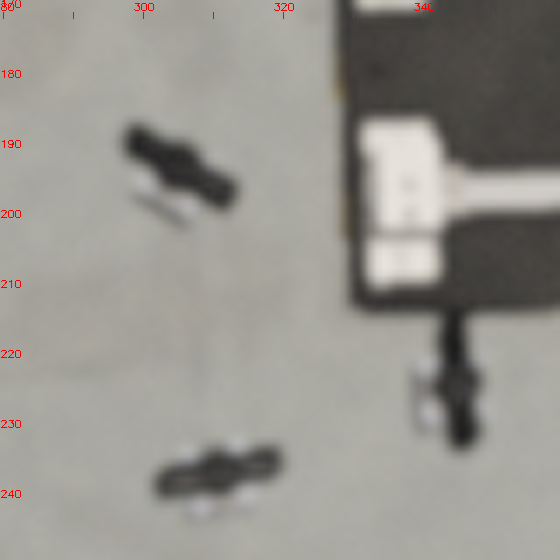

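View pics/csk.png

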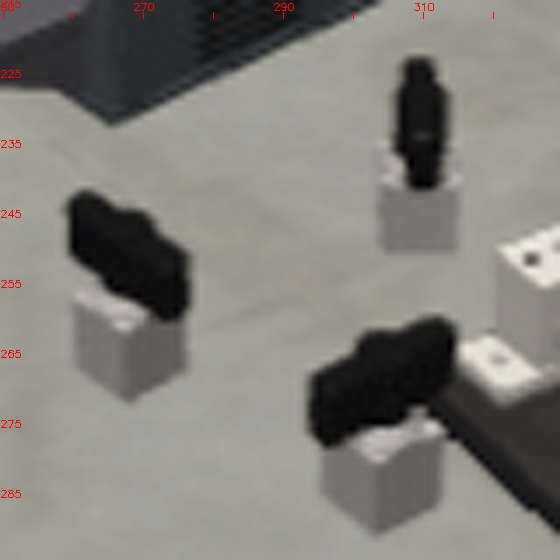

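```bash
python3 - <<'E'
from h import *
t=load("top0.pkl");s=load("side0.pkl")
def T(p,P):
    c,sn=np.cos(p[2]),np.sin(p[2]);P=np.atleast_2d(P);return np.c_[p[0]+c*P[:,0]-sn*P[:,1],p[1]+sn*P[:,0]+c*P[:,1],P[:,2]]
m=np.array([[-.085,.1,.084],[-.085,-.1,.084],[-.133,-.062,.098],[-.125,.03,.072]])
tu=np.array([[193,227],[265.5,213.5],[255.5,235.5],[220,238]])
f=lambda p:(proj(t,T(p,m))-tu).ravel()
p=least_squares(f,[.6,.1,0.15]).x
print("fix",p,f(p).round(1))
pts=np.vstack([m,[[.085,.1,.084],[.085,-.1,.084],[-.125,.075,.072],[-.125,-.015,.072],[-.133,-.062,.076],[.085,-.1,0],[-.085,-.1,0]]])
crop(t,160,145,200,120,4,"ct.png",proj(t,T(p,pts)));crop(s,200,120,130,180,3.3,"cs.png",proj(s,T(p,pts)))
k=tri([(t,(345,223)),(s,(304,268))]);print("key wing tri",k)
print(atz(t,(344.5,214),.056),atz(t,(345.5,232.5),.056),atz(t,(345,223.5),.05))
np.save("fix.npy",p)
E
```

```text
fix [0.60430268 0.14882202 0.14176465] [-1.8  0.2  1.5  0.8 -0.3 -1.3  0.6  0.3]
key wing tri [ 0.50951093 -0.16717699  0.04489105]
[ 0.53359915 -0.16642143  0.056     ] [ 0.48427204 -0.16671325  0.056     ] [ 0.50899568 -0.16728546  0.05      ]
```

View pics/ct.png

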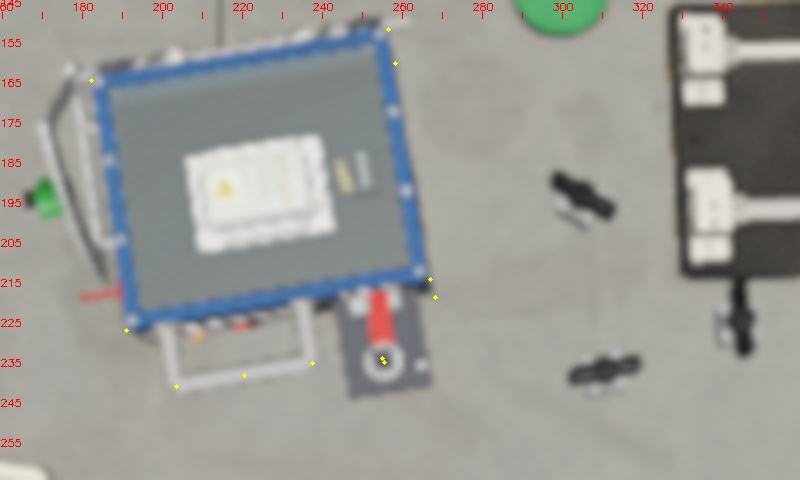

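View pics/cs.png

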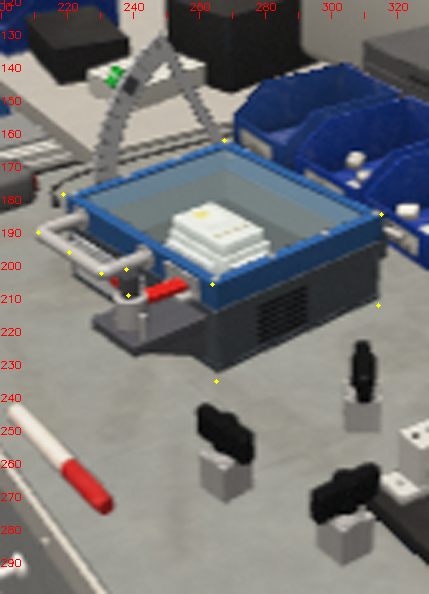

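```bash
python3 - <<'E'
from h import *
t=load("top0.pkl");s=load("side0.pkl")
crop(t,155,155,60,75,8,"ctq.png");crop(s,210,120,60,80,7.5,"csq.png")
def T(p,P):
    c,sn=np.cos(p[2]),np.sin(p[2]);P=np.atleast_2d(P);return np.c_[p[0]+c*P[:,0]-sn*P[:,1],p[1]+sn*P[:,0]+c*P[:,1],P[:,2]]
def M(q):return np.array([[-.085,q[3],.084],[-.085,-q[3],.084],[-.133,-.062,.098],[-.125,.075,.072],[-.125,-.015,.072],[q[4],-q[3],.084],[q[4],q[3],.084]])
tu=np.array([[192.5,226.5],[265.5,213.5],[255.5,235.5],[203.5,240.8],[237.3,235.2],[256,152.5],[183,165]])
su=np.array([[221,180],[262.5,205.5],[231.5,209]])  # FL?,FR, 
f=lambda p:(proj(t,T(p,M(p)))-tu).ravel()
p=least_squares(f,[.6,.1,0.15,.1,.09]).x
print("fix",p,f(p).round(1))
print("side pred",proj(s,T(p,M(p))).round(1))
print("spindle",T(p,M(p)[2]),"bar",T(p,[-.125,.03,.072]))
np.save("fix.npy",p)
E
```

```text
fix [0.60470035 0.14893043 0.14064032 0.09737479 0.0833408 ] [-0.4  0.3  0.4  0.9 -0.4 -1.4  0.   0.2  0.2  0.  -0.3  0.1  0.4 -0.1]
side pred [[219.3 178.7]
 [263.4 205.1]
 [237.9 201. ]
 [211.4 189.9]
 [230.5 202.3]
 [314.  184.3]
 [267.7 162.3]]
spindle [[0.48170451 0.06889903 0.098     ]] bar [[0.47672923 0.16111208 0.072     ]]
```

View pics/ctq.png

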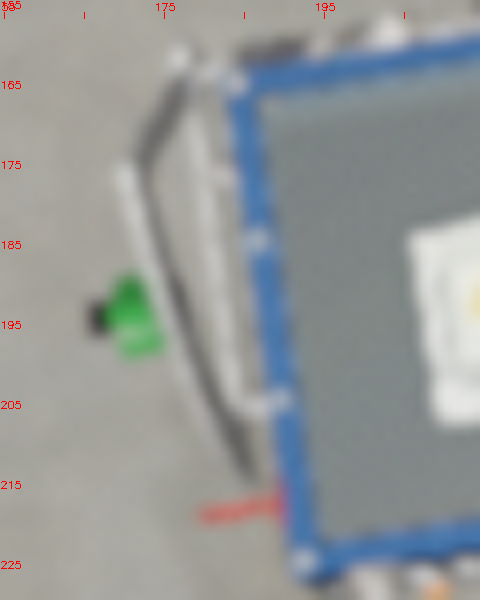

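View pics/csq.png

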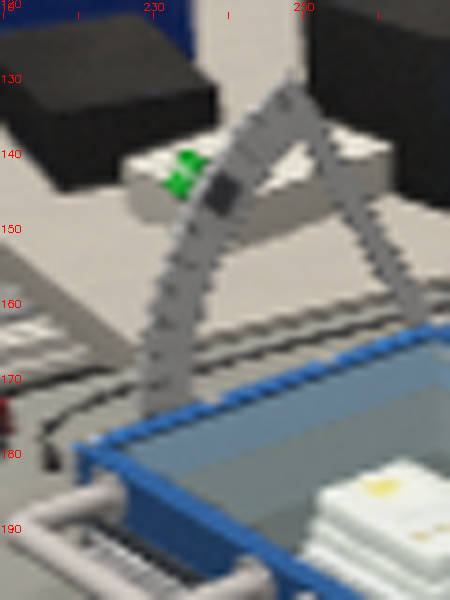

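```bash
python3 - <<'E'
from h import *
t=load("top0.pkl");s=load("side0.pkl");p=np.load("fix.npy")
c,sn=np.cos(p[2]),np.sin(p[2]);R=np.array([[c,-sn,0],[sn,c,0],[0,0,1]]);o0=np.array([p[0],p[1],0])
def pl(d,uv,y):
    o,r=ray(d,uv);o=R.T@(o-o0);r=R.T@r;P=o+r*(y-o[1])/r[1];return P
def pol(P): dx=.093-P[0];dz=P[2]-.066;return np.hypot(dx,dz),np.arctan2(dz,dx)
q=R.T@(atz(t,(180,218.7),.066)-o0);print("pointer tip f",q)
for y in(.11,.12,.125,.13,.135,.14):
    print(y,[np.round(pol(pl(d,uv,y)),3) for d,uv in((s,(232.2,142.2)),(s,(234.3,140)),(s,(231.5,145)),(t,(171,190)),(t,(173,197.5)),(t,(172,194)))])
for n,pp in(("tri",(tri([(t,(171.5,194)),(s,(232.2,142.2))]))),):
    P=R.T@(pp-o0);print(n,P,pol(P))
def I(a,y,r=.15): return o0+R@np.array([.093-r*np.cos(a),y,.066+r*np.sin(a)])
for a in(.5,.55,.6,.65,.7,.75): print(a,[np.r_[proj(t,I(a,y))[0],proj(s,I(a,y))[0]].round(1) for y in(.12,.13)])
crop(t,160,180,25,25,20,"ctg.png");crop(s,225,132,25,20,22,"csg.png")
E
```

```text
pointer tip f [-0.05519268  0.12930155  0.066     ]
0.11 [array([0.159, 0.716]), array([0.156, 0.768]), array([0.156, 0.669]), array([0.189, 0.977]), array([0.19 , 0.874]), array([0.19 , 0.924])]
0.12 [array([0.151, 0.722]), array([0.149, 0.778]), array([0.149, 0.672]), array([0.144, 0.859]), array([0.148, 0.722]), array([0.146, 0.788])]
0.125 [array([0.147, 0.725]), array([0.145, 0.783]), array([0.145, 0.674]), array([0.123, 0.768]), array([0.128, 0.609]), array([0.126, 0.686])]
0.13 [array([0.143, 0.729]), array([0.141, 0.788]), array([0.141, 0.676]), array([0.103, 0.64 ]), array([0.111, 0.459]), array([0.107, 0.546])]
0.135 [array([0.14 , 0.733]), array([0.137, 0.794]), array([0.137, 0.677]), array([0.085, 0.456]), array([0.097, 0.261]), array([0.092, 0.353])]
0.14 [array([0.136, 0.736]), array([0.134, 0.8  ]), array([0.133, 0.679]), array([0.072, 0.19 ]), array([0.089, 0.011]), array([0.081, 0.096])]
tri [-0.01226465  0.12464755  0.16328892] (np.float64(0.1433379973664427), np.float64(0.7460425804272551))
0.5 [array([176.5, 207.5, 227.4, 153.4]), array([172.5, 208.1, 225.4, 152.4])]
0.55 [array([175.7, 205.6, 228.4, 150.9]), array([171.7, 206.2, 226.4, 149.9])]
0.6 [array([174.9, 203.5, 229.4, 148.4]), array([170.9, 204.2, 227.4, 147.4])]
0.65 [array([174.1, 201.4, 230.6, 145.9]), array([170.1, 202. , 228.6, 144.9])]
0.7 [array([173.3, 199.1, 231.9, 143.4]), array([169.3, 199.8, 229.8, 142.5])]
0.75 [array([172.5, 196.7, 233.2, 141. ]), array([168.5, 197.4, 231.2, 140.1])]
```

View pics/ctg.png

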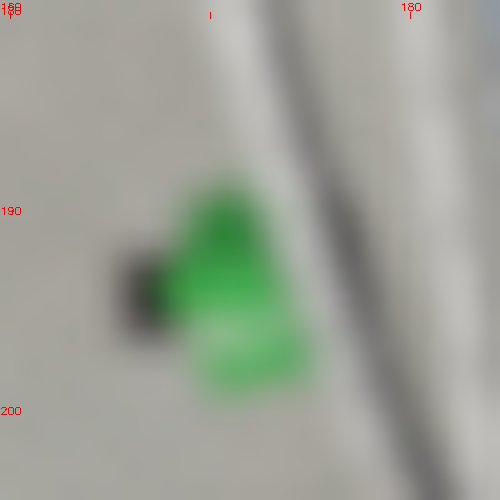

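View pics/csg.png

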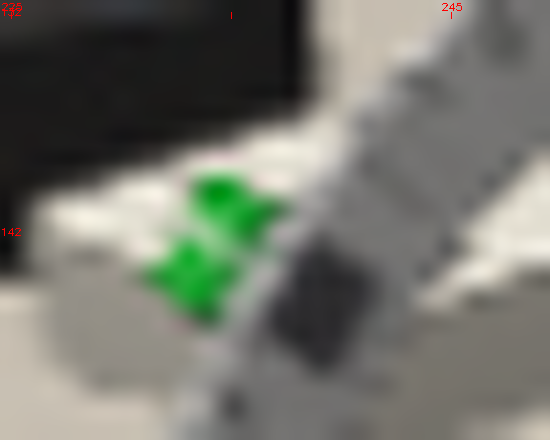

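```bash
python3 - <<'E'
from h import *
from scipy.spatial.transform import Rotation as Ro
from bench import ctrl
st=ctrl.get_state();print(Ro.from_rotvec(st["tool_rot"]).as_matrix().round(4))
s=load("side0.pkl");crop(s,20,0,90,120,5,"grip.png",proj(s,st["position"]))
print([m for m in dir(ctrl) if m[0]!="_"])
E
```

```text
[[ 3.80e-01 -6.00e-04 -9.25e-01]
 [ 9.25e-01 -1.60e-03  3.80e-01]
 [-1.70e-03 -1.00e+00 -1.00e-04]]
['MotionError', 'get_state', 'tcp_to_grasp']
```

View pics/grip.png

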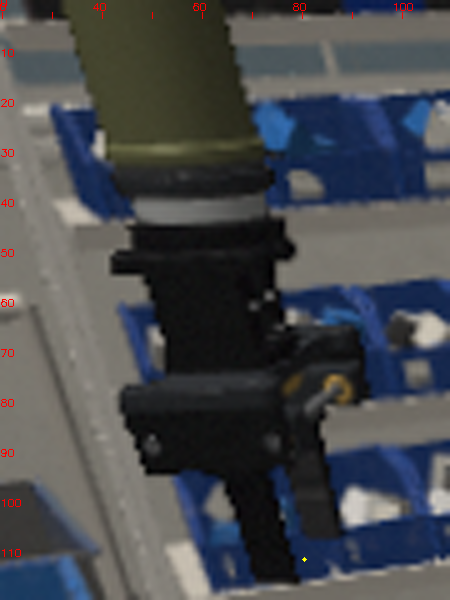

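Tool x currently at world yaw 67.7°. The body's narrow side (75 mm) lies along tool z. I'll turn to 90° and go toward the key, checking the sign first.

drive_tool:
  increments: "0 -8 0 -7.4 0; 0 -8 0 -7.4 0; 0 -8 0 -7.5 0; 0 -8 -30 0 0; -30 0 -30 0 0; -40 0 -30 0 0; -40 0 -20 0 0; -40 0 -20 0 0"
  squeeze: 25

```text
time: 1.1
position: [0.3776, 0.4495, 0.254]
tool_rot: [-1.21, -1.208, 1.209]
ft_force: [0.8, -0.2, 1.0]
grip_width: 1.0
```

drive_tool:
  increments: "-47 0 -11 0 0; -47 0 -11 0 0; -47 0 -11 0 0; -47 0 -11 0 0; -47 0 -11 0 0; -47 0 -11 0 0; -47 0 -11 0 0; -47 0 -11 0 0; -47 0 -11 0 0; -47 0 -11 0 0; -47 0 -11 0 0; -47 0 -11 0 0; -53 0 0 0 0; 0 0 0 0 0; 0 0 0 0 0"

```text
time: 2.98
position: [0.5084, -0.1653, 0.2541]
tool_rot: [-1.208, -1.209, 1.208]
ft_force: [0.4, 0.6, 0.2]
grip_width: 1.003
```

```bash
python3 - <<'E'
from h import *
from scipy.spatial.transform import Rotation as Ro
from bench import ctrl
st=ctrl.get_state();print(st["position"],Ro.from_rotvec(st["tool_rot"]).as_matrix().round(3),st["joint_positions"].round(2),st["ft_force"])
s,t=snap(1)
crop(s,230,150,130,150,4,"s1.png",proj(s,st["position"]));crop(t,290,140,110,120,5,"t1.png",proj(t,st["position"]))
E
```

```text
[ 0.50842252 -0.16531005  0.25412276] [[ 0.001 -0.001 -1.   ]
 [ 1.     0.001  0.001]
 [ 0.001 -1.     0.001]] [-0.3   0.06  0.59  1.71 -0.03  1.39  1.87] [0.37845089 0.56806202 0.18788077]
```

View pics/s1.png

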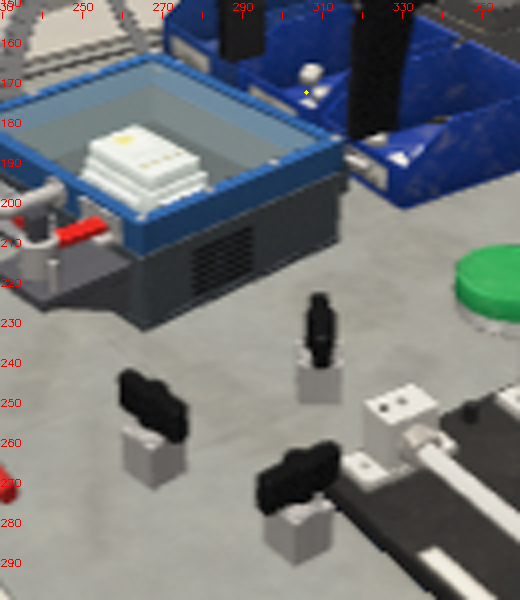

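View pics/t1.png

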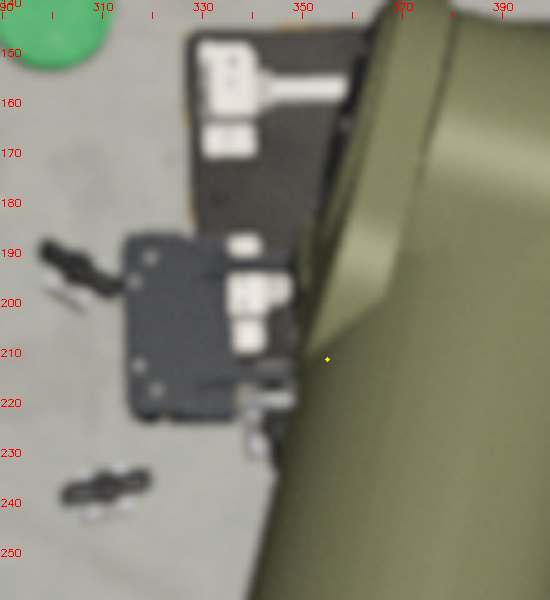

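Side view: finger tips at (291,164) and (323,184) straddle the TCP projection (307,173). The chosen key (304,268) is right below. Descending.

drive_tool:
  increments: "-1.5 38 -0.5 0 0; 0 38 0 0 0; 0 38 0 0 0; 0 38 0 0 0; 0 30 0 0 0; 0 18 0 0 0; 0 12 0 0 0; 0 7 0 0 0; 0 0 0 0 0; 0 0 0 0 0"

```text
time: 4.32
position: [0.5098, -0.1676, 0.0363]
tool_rot: [-1.211, -1.21, 1.208]
ft_force: [-0.4, 0.6, -0.4]
grip_width: 1.001
```

```bash
python3 - <<'E'
from h import *
from bench import ctrl
st=ctrl.get_state();print(st["position"],st["ft_force"])
s,t=snap(2)
crop(s,255,190,100,110,5,"s2.png",proj(s,st["position"]))
E
```

```text
[ 0.50977284 -0.16759186  0.03633354] [-0.36241213  0.61897085 -0.44101501]
```

View pics/s2.png

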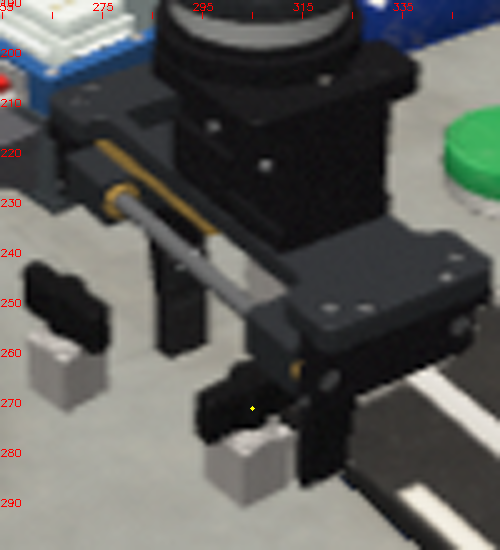

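The fingers straddle the key's wing with the TCP at its centre. Closing.

drive_tool:
  increments: "0 0 0 0 255; 0 0 0 0 255; 0 0 0 0 255; 0 0 0 0 255; 0 0 0 0 255; 0 0 0 0 255; 0 0 0 0 255; 0 0 0 0 255"
  squeeze: 30

```text
time: 5.42
position: [0.5091, -0.1675, 0.0356]
tool_rot: [-1.21, -1.209, 1.209]
ft_force: [-0.6, -1.0, -0.0]
grip_width: 0.171
```

drive_tool:
  increments: "0 0 0 0 255; 0 -5 0 0 255; 0 -20 0 0 255; 0 -40 0 0 255; 0 -40 0 0 255; 0 -40 0 0 255; 0 0 0 0 255; 0 0 0 0 255"

```text
time: 6.42
position: [0.5086, -0.1671, 0.18]
tool_rot: [-1.208, -1.208, 1.209]
ft_force: [-0.4, 0.3, -1.8]
grip_width: 0.139
```

```bash
python3 - <<'E'
from h import *
from bench import ctrl
st=ctrl.get_state();print(st["position"],st["ft_force"],st["grip_width"])
s,t=snap(3)
q=proj(s,st["position"])[0];crop(s,int(q[0])-45,int(q[1])-60,100,110,5,"s3.png",q)
q=proj(t,st["position"])[0];crop(t,int(q[0])-45,int(q[1])-50,100,100,5,"t3.png",q)
E
```

```text
[ 0.5085651  -0.16714997  0.17997407] [-0.42799215  0.32856976 -1.7796655 ] 0.13850572180786483
```

View pics/s3.png

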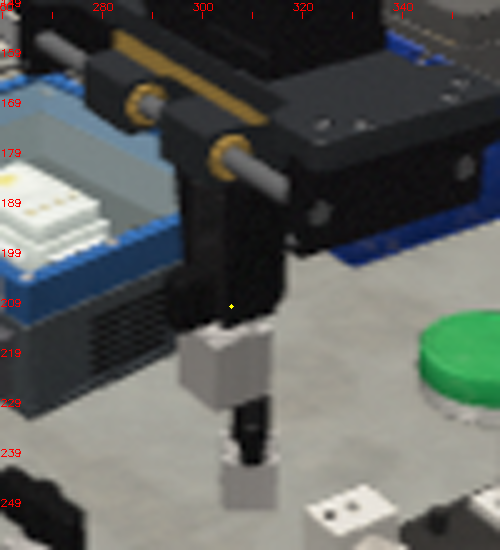

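View pics/t3.png

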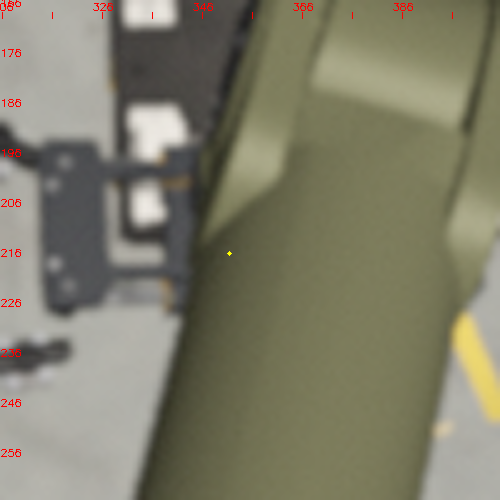

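Grip is 12 mm and the key hangs straight. Now to above the spindle.

drive_tool:
  increments: "20 0 2 0 255; 40 0 5 0 255; 40 0 5 0 255; 40 0 5 0 255; 40 0 5 0 255; 36 0 5 0 255; 20 0 0 -4 255; 0 0 0 -4.1 255; 0 8 0 0 255; 0 8 0 0 255; 0 0 0 0 255; 0 0 0 0 255"

```text
time: 8.02
position: [0.4823, 0.0683, 0.1645]
tool_rot: [-1.14, -1.312, 1.312]
ft_force: [0.5, -0.9, -1.9]
grip_width: 0.133
```

```bash
cat > ov.py <<'E'
from h import *
from bench import ctrl
import sys
from scipy.spatial.transform import Rotation as Ro
tag=sys.argv[1]
st=ctrl.get_state();M=Ro.from_rotvec(st["tool_rot"]).as_matrix();p=st["position"]
print(p,st["ft_force"].round(1),st["torque"].round(2),st["grip_width"],"psi",np.degrees(np.arctan2(M[1,0],M[0,0])))
s,t=snap(tag)
m=p+[0,0,-.0356]
pts=[m+M[:,0]*a*.0125+M[:,2]*b*.0125+[0,0,z] for a in(-1,1) for b in(-1,1) for z in(0,.03)]
f=np.load("fix.npy");c,sn=np.cos(f[2]),np.sin(f[2])
sp=lambda z:[f[0]-.133*c+.062*sn,f[1]-.133*sn-.062*c,z]
print("spindle",sp(.098))
q=proj(s,m)[0];crop(s,int(q[0])-50,int(q[1])-50,100,100,6,f"s{tag}.png",np.vstack([proj(s,pts),proj(s,[sp(.098),sp(.076)])]))
q=proj(t,m)[0];crop(t,int(q[0])-50,int(q[1])-50,100,100,6,f"t{tag}.png",np.vstack([proj(t,pts),proj(t,[sp(.098)])]))
E
python3 ov.py 4
```

```text
[0.48227776 0.06828034 0.16447134] [ 0.5 -0.9 -1.9] [ 0.07  0.03 -0.01] 0.1334192463604854 psi 98.02677151491467
spindle [np.float64(0.48170451474920306), np.float64(0.06889903323558084), 0.098]
```

View pics/s4.png

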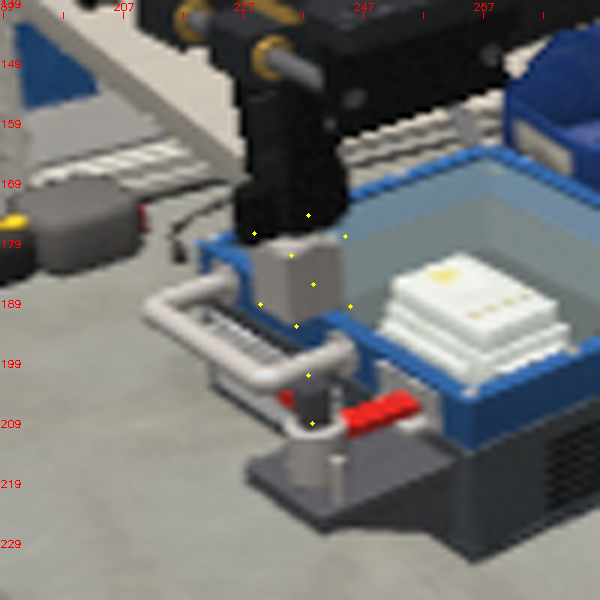

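View pics/t4.png

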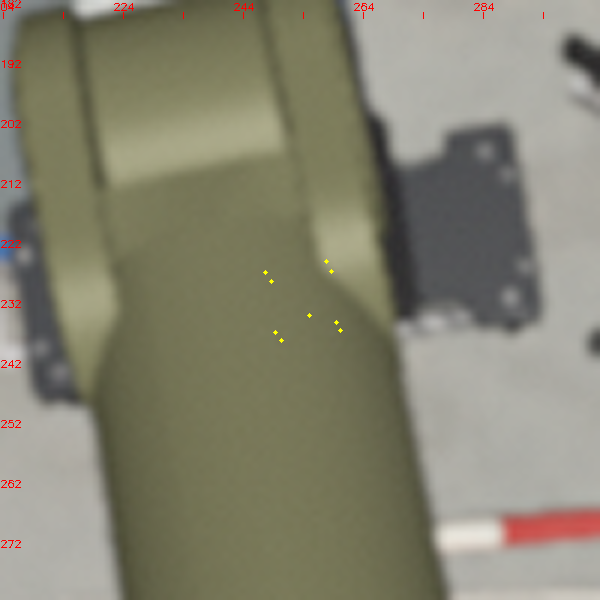

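```bash
python3 - <<'E'
from h import *
s=load("side4.pkl");crop(s,222,170,30,48,16,"z4.png")
E
```

```text
(no output)
```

View pics/z4.png

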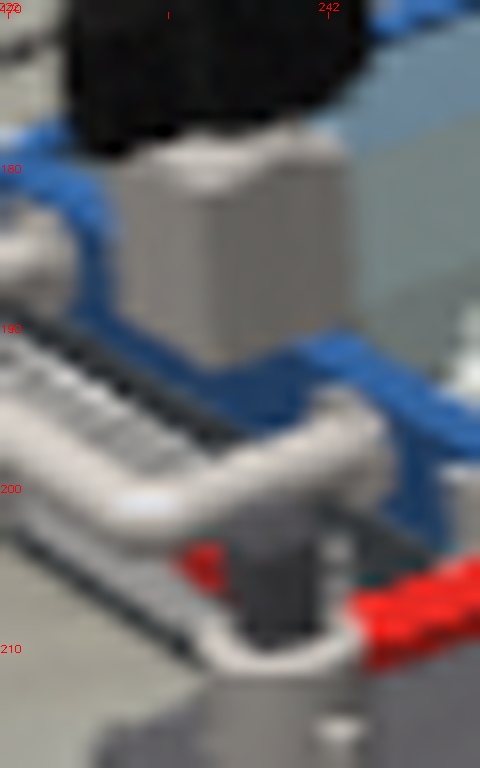

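```bash
python3 - <<'E'
from h import *
t=load("top0.pkl");s=load("side0.pkl");crop(t,240,215,32,32,18,"zt.png");crop(s,222,190,30,38,18,"zs.png")
E
```

```text
(no output)
```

View pics/zt.png

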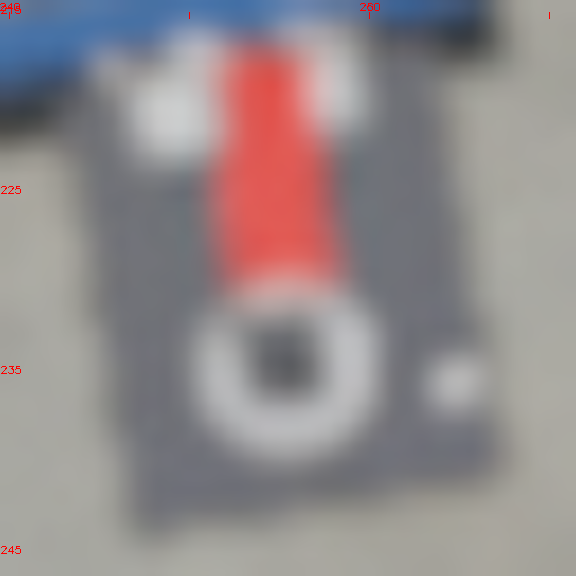

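View pics/zs.png

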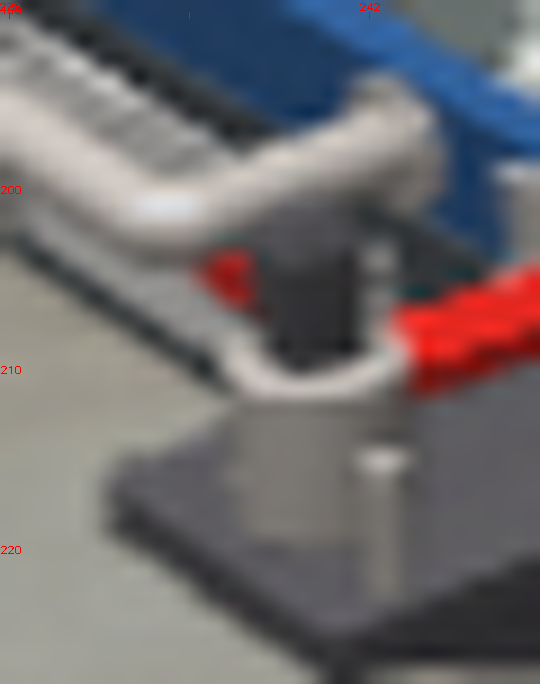

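```bash
python3 - <<'E'
from h import *
s=load("side4.pkl");t=load("top0.pkl");f=np.load("fix.npy");c,sn=np.cos(f[2]),np.sin(f[2])
sp=np.array([.48170,.06890])
a=np.linspace(0,6.283,200)
def ring(p,z=.076,r=.0125):return np.c_[p[0]+r*np.cos(a),p[1]+r*np.sin(a),z+0*a]
for d,n in((s,"side"),(t,"top")):
    q=proj(d,ring(sp));print(n,"ring pred u",q[:,0].min(),q[:,0].max(),"v",q[:,1].min(),q[:,1].max())
    sq=np.array([[sp[0]+.006*(c*i-sn*j),sp[1]+.006*(sn*i+c*j),z] for i in(-1,1) for j in(-1,1) for z in(.076,.093)]);q=proj(d,sq);print(" sq",q[:,0].min(),q[:,0].max(),q[:,1].max())
o=lambda D:(lambda e:e)(D)
J=np.array([(proj(s,np.r_[sp+e,.1])-proj(s,np.r_[sp,.1]))[0]/.001 for e in([.001,0],[0,.001])]).T
print("J px/m",J);
print("key off",np.linalg.solve(J,[-1.15,-.5])*1000)
print(atz(t,(255.5,235.3),.076),atz(t,(255.5,234.05),.098))
E
```

```text
side ring pred u 233.27405621903205 243.76491031841607 v 206.51131364388732 211.7408157761557
 sq 234.52050639870382 242.03136545190912 210.8805421912146
top ring pred u 250.8443303009548 260.44877478629996 v 230.31272268927958 239.87923593379523
 sq 252.5427142721093 258.2888571880519 237.73859829730864
J px/m [[ 379.81417389 -190.64846393]
 [-111.5499362  -170.22470467]]
key off [-1.16891877  3.70329804]
[0.48115848 0.06928852 0.076     ] [0.48186468 0.06784735 0.098     ]
```

```bash
python3 - <<'E'
from h import *
s0=load("side0.pkl");s4=load("side4.pkl")
def sock(p,psi,z):
    c,s=np.cos(psi),np.sin(psi);return np.array([[p[0]+.0125*(c*i-s*j),p[1]+.0125*(s*i+c*j),z] for i,j in((-1,-1),(1,-1),(-1,1),(1,1))])
print("grasp pred",proj(s0,sock((.5091,-.1675),0,0)).round(1), "meas front corner 303.5,290.9  left 295.5 right 312.6")
print("now pred",proj(s4,sock((.4823,.0683),.14,.1645-.0356)).round(1))
crop(s0,288,262,34,34,16,"zk.png",)
E
```

```text
grasp pred [[302.8 290.9]
 [312.8 286.4]
 [295.9 283.9]
 [305.8 279.7]] meas front corner 303.5,290.9  left 295.5 right 312.6
now pred [[236.  192.9]
 [244.9 189.6]
 [229.9 189.2]
 [238.7 186. ]]
```

View pics/zk.png

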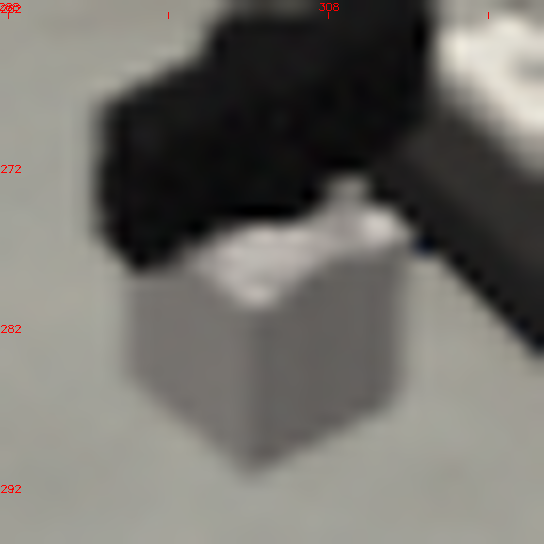

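```bash
python3 - <<'E'
from h import *
s=load("side3.pkl")
def sock(p,psi,z):
    c,s=np.cos(psi),np.sin(psi);return np.array([[p[0]+.0125*(c*i-s*j),p[1]+.0125*(s*i+c*j),z] for i,j in((-1,-1),(1,-1),(-1,1),(1,1))])
print("pred",proj(s,sock((.5086,-.1671),0,.18-.0356)).round(1),proj(s,sock((.5086,-.1671),0,.18-.0356+.025)).round(1))
crop(s,288,200,34,34,16,"zk3.png",)
E
```

```text
pred [[303.8 231.2]
 [314.8 227.2]
 [296.2 225.1]
 [307.  221.3]] [[304.1 219.7]
 [315.3 215.8]
 [296.4 213.8]
 [307.3 210.1]]
```

View pics/zk3.png

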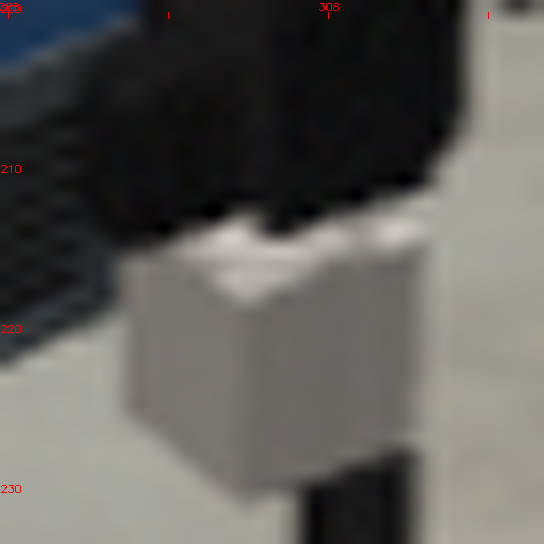

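drive_tool:
  increments: "-1.8 10 -2.3 0 255; 0 10 0 0 255; 0 6 0 0 255; 0 0 0 0 255; 0 0 0 0 255"

```text
time: 8.75
position: [0.4849, 0.0672, 0.1387]
tool_rot: [-1.139, -1.312, 1.312]
ft_force: [0.0, 0.1, -0.7]
grip_width: 0.137
```

```bash
python3 ov.py 5; python3 - <<'E'
from h import *
s=load("side5.pkl");crop(s,222,178,32,44,16,"z5.png")
E
```

```text
[0.48488408 0.06720415 0.13869399] [ 0.   0.1 -0.7] [ 0.05 -0.02  0.  ] 0.13694939750295 psi 98.06942381591193
spindle [np.float64(0.48170451474920306), np.float64(0.06889903323558084), 0.098]
```

View pics/z5.png

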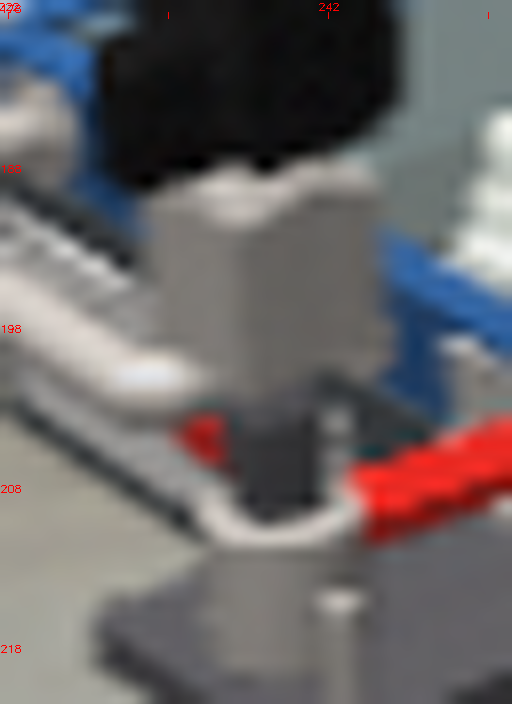

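drive_tool:
  increments: "-1.4 0 -1.3 0 255; 0 2 0 0 255; 0 2 0 0 255; 0 2 0 0 255; 0 2 0 0 255; 0 2 0 0 255"

```text
time: 9.6
position: [0.4862, 0.0663, 0.1287]
tool_rot: [-1.139, -1.312, 1.312]
ft_force: [-0.7, 1.7, 3.5]
grip_width: 0.138
```

drive_tool:
  increments: "0.7 2 0 0 255; 0.5 2 0 0 255; 0 0 0 0 255"

```text
time: 9.98
position: [0.4854, 0.0671, 0.1239]
tool_rot: [-1.138, -1.311, 1.313]
ft_force: [-2.1, 1.3, -2.6]
grip_width: 0.135
```

drive_tool:
  increments: "0.3 2.5 0.6 0 255; 0 2.5 0 0 255; 0 2.5 0 0 255; 0 2.5 0 0 255; 0 0 0 0 255"

```text
time: 10.6
position: [0.4852, 0.0672, 0.1141]
tool_rot: [-1.139, -1.312, 1.313]
ft_force: [-2.2, -1.3, -2.3]
grip_width: 0.133
```

drive_tool:
  increments: "0 1 0.3 0 255; 0 1 0 0 255; 0 1 0 0 255; 0 0 0 0 255"

```text
time: 11.1
position: [0.4852, 0.0673, 0.1115]
tool_rot: [-1.139, -1.312, 1.312]
ft_force: [-1.5, -0.4, -2.4]
grip_width: 0.135
```

drive_tool:
  increments: "0 1 0 0 255; 0 1 0 0 255; 0 0 0 0 255"

```text
time: 11.48
position: [0.4854, 0.0674, 0.1113]
tool_rot: [-1.139, -1.313, 1.311]
ft_force: [-6.1, -1.1, 10.8]
grip_width: 0.135
```

Seated: TCP z stalled at 111.3 mm (expected about 111.6) with 10.8 N upward. Turning clockwise in steps.

drive_tool:
  increments: "0 -0.5 0 0 255; -0.2 0 0 5 255; -0.2 0 0 5 255; -0.2 0 0 5 255; -0.2 0 0 5 255; 0 0 0 0 255"
  squeeze: 40

```text
time: 12.22
position: [0.4855, 0.0665, 0.1113]
tool_rot: [-1.301, -1.055, 1.053]
ft_force: [-5.0, -1.3, 7.1]
grip_width: 0.134
```

```bash
python3 ov.py 6
```

```text
[0.48547971 0.06652859 0.11132394] [-5.  -1.3  7.1] [-0.26  1.21 -0.1 ] 0.13405209774444504 psi 78.02263594130875
spindle [np.float64(0.48170451474920306), np.float64(0.06889903323558084), 0.098]
```

View pics/s6.png

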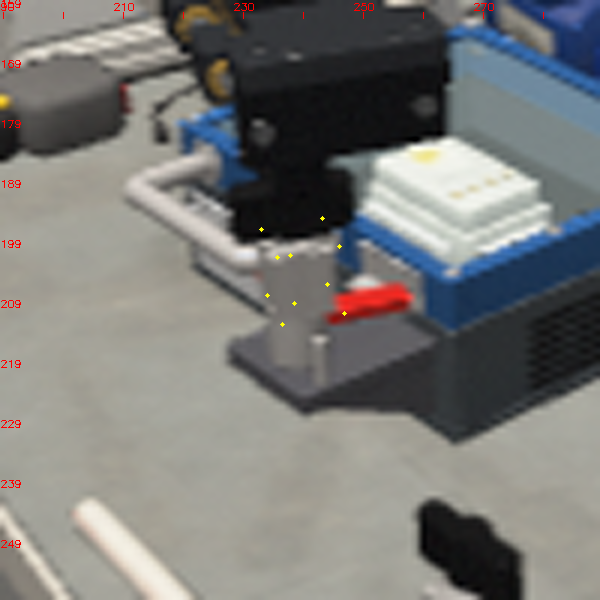

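drive_tool:
  increments: "0 0 0.5 5 255; -0.2 0 0.2 5 255; -0.2 0 0 5 255; -0.2 0 0 5 255; -0.2 0 0 5 255; -0.2 0 0 5 255; -0.2 0 0 5 255; -0.2 0 0 5 255; 0 0 0 0 255"

```text
time: 13.45
position: [0.4845, 0.0662, 0.1114]
tool_rot: [-1.507, -0.521, 0.518]
ft_force: [-3.7, -0.0, 5.5]
grip_width: 0.138
```

drive_tool:
  increments: "-0.2 0 0.2 5 255; -0.2 0 0 5 255; -0.2 0 0 5 255; -0.2 0 0 4 255; 0 0 0 2 255; 0 0 0 2 255; 0 0 0 0 255"

```text
time: 14.32
position: [0.484, 0.0659, 0.1113]
tool_rot: [-1.56, -0.208, 0.205]
ft_force: [-3.0, -0.2, 6.1]
grip_width: 0.131
```

```bash
python3 ov.py 7
```

```text
[0.48396406 0.06589391 0.1113386 ] [-3.  -0.2  6.1] [-0.05  0.79 -0.03] 0.13106723862121705 psi 15.074842556532504
spindle [np.float64(0.48170451474920306), np.float64(0.06889903323558084), 0.098]
```

View pics/s7.png

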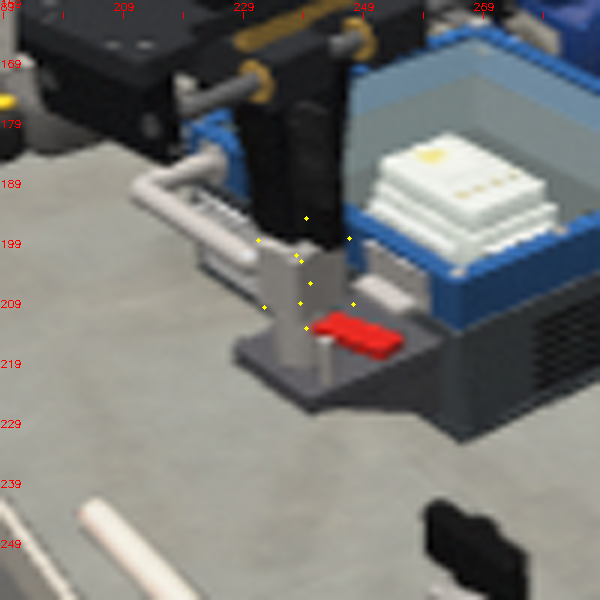

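The cam has swung well clear, but the bore's play (about 8°) means more turn is needed to the stop.

drive_tool:
  increments: "0 0 0 2 255; 0 0 0 2 255; 0 0 0 0 255; 0 0 0 0 255"

```text
time: 14.92
position: [0.4839, 0.0658, 0.1113]
tool_rot: [-1.564, -0.154, 0.15]
ft_force: [-3.4, 0.7, 6.9]
grip_width: 0.134
```

```bash
python3 -c "
from bench import ctrl;s=ctrl.get_state();print(s['torque'],s['ft_force'],s['position'])"
```

```text
[-0.10171806  0.90845765 -0.02736285] [-3.40509951  0.73037913  6.86371691] [0.48389608 0.06582639 0.11134556]
```

drive_tool:
  increments: "0 0 0 2 255; 0 0 0 2 255; 0 0 0 0 255; 0 0 0 0 255"

```text
time: 15.42
position: [0.4837, 0.066, 0.1113]
tool_rot: [-1.567, -0.099, 0.096]
ft_force: [-3.5, -0.0, 5.7]
grip_width: 0.137
```

```bash
python3 -c "
from bench import ctrl;s=ctrl.get_state();print(s['torque'],s['ft_force'],s['position'],s['tool_rot'])"
```

```text
[-0.02690768  0.9455307   0.05199888] [-3.47855596 -0.0208548   5.68458506] [0.48374998 0.06598242 0.11134772] [-1.5674021  -0.09885701  0.09585679]
```

drive_tool:
  increments: "0 0 0 2 255; 0 0 0 2 255; 0 0 0 0 255"

```text
time: 15.8
position: [0.4836, 0.066, 0.1113]
tool_rot: [-1.569, -0.044, 0.042]
ft_force: [-4.1, 0.5, 6.2]
grip_width: 0.133
```

```bash
python3 -c "
from bench import ctrl;s=ctrl.get_state();print(s['torque'],s['ft_force'],s['position'],s['tool_rot'])"; python3 ov.py 8; python3 - <<'E'
from h import *
s=load("side8.pkl");crop(s,222,185,44,36,16,"z8.png")
E
```

```text
[-0.09299402  0.96041602  0.34678538] [-4.13295566  0.51176109  6.15580998] [0.48364535 0.06597972 0.11134666] [-1.56938594 -0.04443909  0.04183247]
[0.48364535 0.06597972 0.11134666] [-4.1  0.5  6.2] [-0.09  0.96  0.35] 0.13301236001571615 psi 3.1472574738959005
spindle [np.float64(0.48170451474920306), np.float64(0.06889903323558084), 0.098]
```

View pics/z8.png

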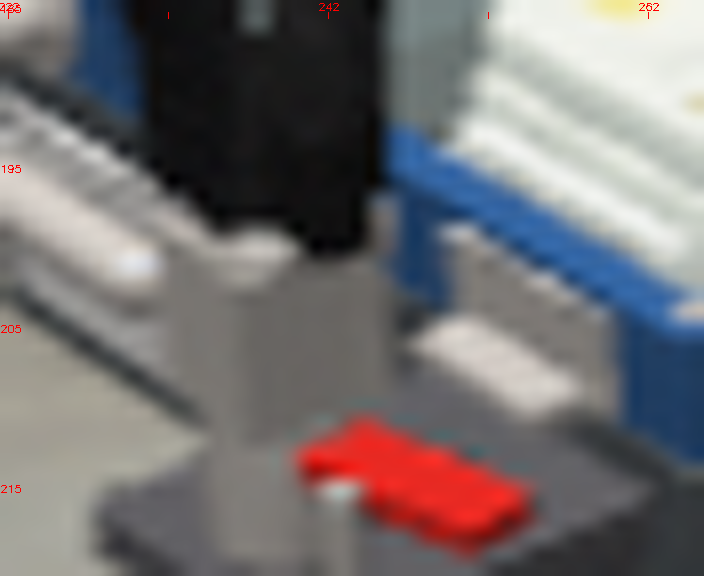

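Torque jumped to 0.35 N m at ψ=3°, so it's at the stop, with the cam beside the pin. Backing off 3°, releasing, rising.

drive_tool:
  increments: "0 -0.7 0 -3 255; 0 0 0 0 160; 0 0 0 0 160; 0 0 0 0 160; 0 0 0 0 160; 0 0 0 0 160"

```text
time: 16.65
position: [0.483, 0.0652, 0.1108]
tool_rot: [-1.569, -0.083, 0.083]
ft_force: [0.3, 0.1, 0.3]
grip_width: 0.371
```

drive_tool:
  increments: "0 -8 0 0 160; 0 -20 0 0 160; 0 -30 0 0 160; 0 -10 0 -2 160; 4 0 45 0 160; 4 0 50 0 160; 0 0 0 0 160; 0 0 0 0 160"

```text
time: 17.65
position: [0.4774, 0.1597, 0.1783]
tool_rot: [-1.569, -0.111, 0.112]
ft_force: [-0.7, -0.0, 0.5]
grip_width: 0.369
```

```bash
python3 ov.py 9;  python3 - <<'E'
from h import *
s=load("side9.pkl");crop(s,190,130,100,100,6,"z9.png")
E
```

```text
[0.47736923 0.15969256 0.17829041] [-0.7 -0.   0.5] [-0.1   0.05 -0.04] 0.3691837610054596 psi 8.106479324837101
spindle [np.float64(0.48170451474920306), np.float64(0.06889903323558084), 0.098]
```

View pics/z9.png

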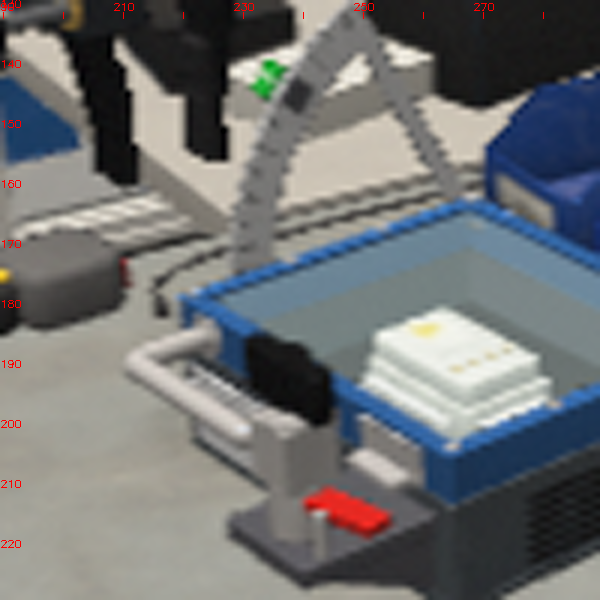

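View pics/t9.png

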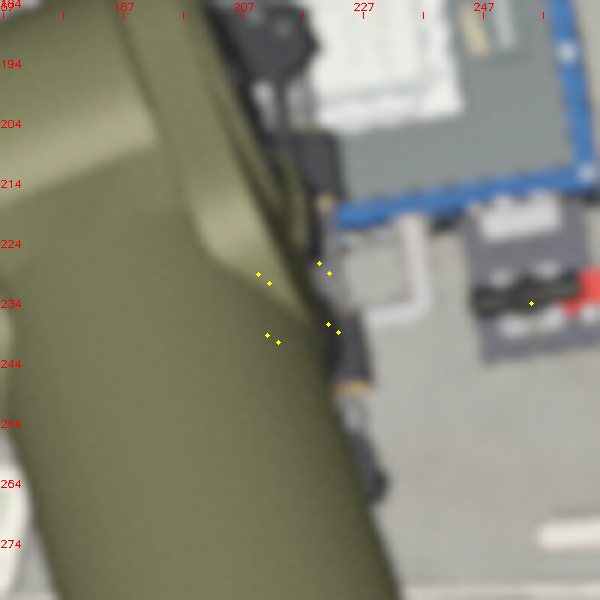

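The key stands seated on the spindle with the cam clear of the tab. Descending onto the bar.

drive_tool:
  increments: "1 20 1 0 160; 0 30 0 0 160; 0 30 0 0 160; 0 10 0 0 160; 0 4 0 0 160; 0 0 0 0 160; 0 0 0 0 160"

```text
time: 18.62
position: [0.4792, 0.1619, 0.0858]
tool_rot: [-1.567, -0.112, 0.109]
ft_force: [-0.5, 0.4, -0.2]
grip_width: 0.373
```

```bash
python3 ov.py 10;  python3 - <<'E'
from h import *
s=load("side10.pkl");crop(s,190,140,70,75,8,"z10.png")
E
```

```text
[0.47915484 0.16185539 0.08581387] [-0.5  0.4 -0.2] [-0.07  0.08 -0.  ] 0.3731997189782714 psi 8.06406073737788
spindle [np.float64(0.48170451474920306), np.float64(0.06889903323558084), 0.098]
```

View pics/z10.png

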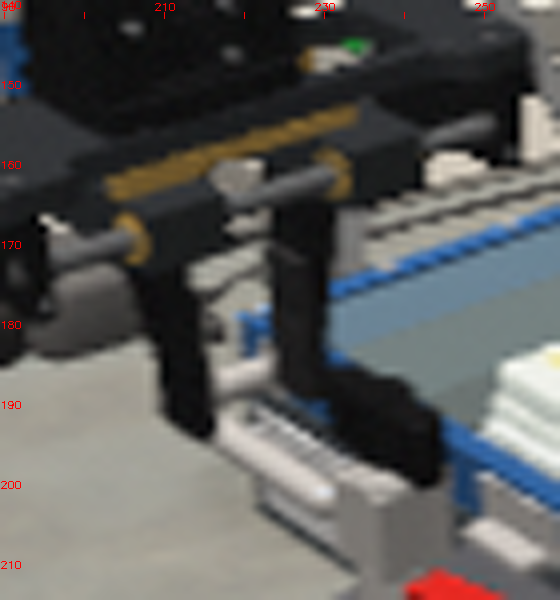

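drive_tool:
  increments: "0 6 0 0 160; 0 6 0 0 160; 0 6 0 0 160; 0 6 0 0 160; 0 4 0 0 160; 0 0 0 0 160"

```text
time: 19.48
position: [0.4781, 0.1615, 0.0564]
tool_rot: [-1.568, -0.11, 0.111]
ft_force: [-0.2, 0.5, 0.3]
grip_width: 0.369
```

drive_tool:
  increments: "0 0 0 0 255; 0 0 0 0 255; 0 0 0 0 255; 0 0 0 0 255; 0 0 0 0 255"
  squeeze: 25

```text
time: 20.1
position: [0.4779, 0.1616, 0.0568]
tool_rot: [-1.568, -0.11, 0.111]
ft_force: [-2.9, 0.1, 1.9]
grip_width: 0.129
```

```bash
python3 - <<'E'
import numpy as np
th=np.arange(0,.76,.03);x=-.218*np.cos(th)+.006*np.sin(th);z=.218*np.sin(th)+.006*np.cos(th)
print("; ".join(f"{a*1e3:.1f} {-b*1e3:.1f} 0 0 255" for a,b in zip(np.diff(x),np.diff(z))))
E
```

```text
0.3 -6.5 0 0 255; 0.5 -6.5 0 0 255; 0.7 -6.5 0 0 255; 0.9 -6.5 0 0 255; 1.1 -6.5 0 0 255; 1.3 -6.4 0 0 255; 1.4 -6.4 0 0 255; 1.6 -6.3 0 0 255; 1.8 -6.3 0 0 255; 2.0 -6.2 0 0 255; 2.2 -6.2 0 0 255; 2.4 -6.1 0 0 255; 2.6 -6.0 0 0 255; 2.7 -5.9 0 0 255; 2.9 -5.9 0 0 255; 3.1 -5.8 0 0 255; 3.3 -5.7 0 0 255; 3.4 -5.6 0 0 255; 3.6 -5.5 0 0 255; 3.8 -5.4 0 0 255; 3.9 -5.2 0 0 255; 4.1 -5.1 0 0 255; 4.2 -5.0 0 0 255; 4.4 -4.9 0 0 255; 4.5 -4.7 0 0 255
```

drive_tool:
  increments: "0.3 -6.5 0 0 255; 0.5 -6.5 0 0 255; 0.7 -6.5 0 0 255; 0 0 0 0 255"
  squeeze: 30

```text
time: 20.6
position: [0.4792, 0.1617, 0.0764]
tool_rot: [-1.568, -0.11, 0.112]
ft_force: [-3.0, 0.8, -4.8]
grip_width: 0.126
```

Force is about 5 N and the cover is coming free. Continuing along the arc.

drive_tool:
  increments: "0.9 -6.5 0 0 255; 1.1 -6.5 0 0 255; 1.3 -6.4 0 0 255; 1.4 -6.4 0 0 255; 1.6 -6.3 0 0 255; 1.8 -6.3 0 0 255; 2 -6.2 0 0 255; 2.2 -6.2 0 0 255; 2.4 -6.1 0 0 255; 2.6 -6 0 0 255; 2.7 -5.9 0 0 255; 2.9 -5.9 0 0 255; 3.1 -5.8 0 0 255; 0 0 0 0 255; 0 0 0 0 255"

```text
time: 22.48
position: [0.5033, 0.1652, 0.1567]
tool_rot: [-1.568, -0.107, 0.115]
ft_force: [-8.7, -0.5, -1.2]
grip_width: 0.125
```

```bash
python3 ov.py 11;  python3 - <<'E'
from h import *
s=load("side11.pkl");t=load("top11.pkl");crop(s,190,110,110,110,6,"z11.png");crop(t,150,150,130,110,6,"y11.png")
E
```

```text
[0.50332716 0.16515827 0.15673122] [-8.7 -0.5 -1.2] [-0.2   2.24  0.  ] 0.12511104717692406 psi 8.076347116827748
spindle [np.float64(0.48170451474920306), np.float64(0.06889903323558084), 0.098]
```

View pics/z11.png

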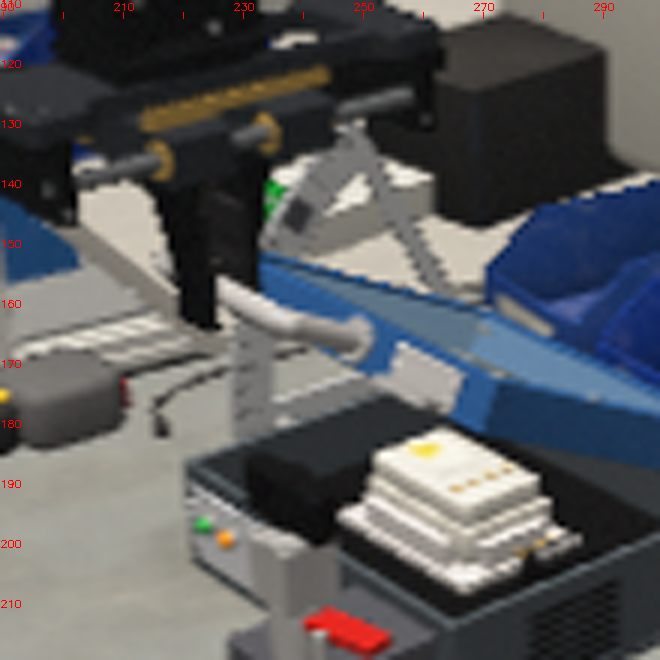

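View pics/y11.png

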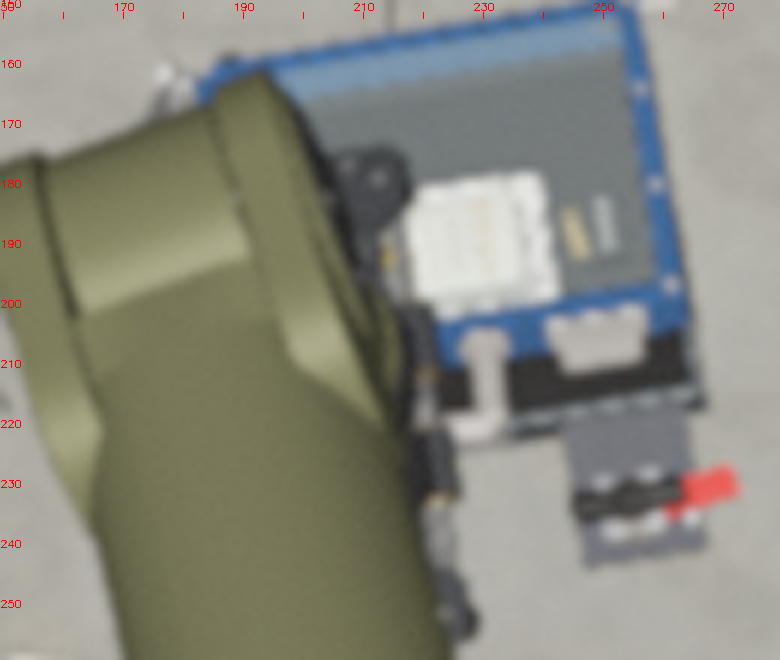

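```bash
python3 - <<'E'
from h import *
s=load("side0.pkl");t=load("top0.pkl");f=np.load("fix.npy")
def run(f,tag):
    c,sn=np.cos(f[2]),np.sin(f[2]);R=np.array([[c,-sn,0],[sn,c,0],[0,0,1]]);o0=np.array([f[0],f[1],0])
    def pl(d,uv,y):
        o,r=ray(d,uv);o=R.T@(o-o0);r=R.T@r;P=o+r*(y-o[1])/r[1];dx=.093-P[0];dz=P[2]-.066;return np.round([np.hypot(dx,dz),np.arctan2(dz,dx)],3)
    print(tag)
    for y in(.115,.12,.125,.13): print(y,[pl(s,uv,y) for uv in((234.05,142.35),(234.6,140.4),(233.2,144.5))],[pl(t,uv,y) for uv in((171,196),)])
run(f,"fit")
g=f.copy();g[0]+=.001;g[1]-=.0005;run(g,"side-corr")
g=f.copy();g[0]+=.0022;g[1]-=.0017;run(g,"FK-corr")
# green pixel region
for n,d in(("side",s),("top",t)):
    h=cv2.cvtColor(d["img"],cv2.COLOR_RGB2HSV);u0,v0,u1,v1=((225,130,245,152) if n=="side" else (162,182,182,205))
    m=((h[:,:,0]>45)&(h[:,:,0]<80)&(h[:,:,1]>60));k=np.argwhere(m[v0:v1,u0:u1])+[v0,u0];print(n,len(k),k.mean(0)[::-1],k.min(0),k.max(0))
    if n=="side": print(m[136:150,226:242].astype(int))
E
```

```text
fit
0.115 [array([0.149, 0.736]), array([0.151, 0.77 ]), array([0.148, 0.694])] [array([0.184, 0.883])]
0.12 [array([0.145, 0.739]), array([0.147, 0.775]), array([0.144, 0.696])] [array([0.162, 0.817])]
0.125 [array([0.141, 0.743]), array([0.143, 0.78 ]), array([0.14 , 0.699])] [array([0.142, 0.731])]
0.13 [array([0.138, 0.748]), array([0.14 , 0.786]), array([0.136, 0.702])] [array([0.123, 0.617])]
side-corr
0.115 [array([0.15 , 0.731]), array([0.152, 0.766]), array([0.149, 0.69 ])] [array([0.187, 0.886])]
0.12 [array([0.146, 0.735]), array([0.148, 0.77 ]), array([0.145, 0.692])] [array([0.166, 0.822])]
0.125 [array([0.143, 0.739]), array([0.144, 0.775]), array([0.142, 0.694])] [array([0.145, 0.739])]
0.13 [array([0.139, 0.743]), array([0.141, 0.78 ]), array([0.138, 0.697])] [array([0.126, 0.629])]
FK-corr
0.115 [array([0.152, 0.726]), array([0.154, 0.76 ]), array([0.151, 0.685])] [array([0.194, 0.897])]
0.12 [array([0.148, 0.729]), array([0.15 , 0.764]), array([0.147, 0.687])] [array([0.172, 0.837])]
0.125 [array([0.144, 0.733]), array([0.146, 0.769]), array([0.143, 0.689])] [array([0.151, 0.759])]
0.13 [array([0.141, 0.737]), array([0.142, 0.774]), array([0.14 , 0.692])] [array([0.132, 0.657])]
side 22 [234.18181818 142.86363636] [140 231] [146 237]
[[0 0 0 0 0 0 0 0 0 0 0 0 0 0 0 0]
 [0 0 0 0 0 0 0 0 0 0 0 0 0 0 0 0]
 [0 0 0 0 0 0 0 0 0 0 0 0 0 0 0 0]
 [0 0 0 0 0 0 0 0 0 0 0 0 0 0 0 0]
 [0 0 0 0 0 0 0 0 1 1 0 0 0 0 0 0]
 [0 0 0 0 0 0 0 0 1 1 1 1 0 0 0 0]
 [0 0 0 0 0 0 0 0 1 1 1 0 0 0 0 0]
 [0 0 0 0 0 0 0 1 1 1 1 0 0 0 0 0]
 [0 0 0 0 0 1 1 1 1 1 0 0 0 0 0 0]
 [0 0 0 0 0 0 1 1 1 0 0 0 0 0 0 0]
 [0 0 0 0 0 0 0 0 1 0 0 0 0 0 0 0]
 [0 0 0 0 0 0 0 0 0 0 0 0 0 0 0 0]
 [0 0 0 0 0 0 0 0 0 0 0 0 0 0 0 0]
 [0 0 0 0 0 0 0 0 0 0 0 0 0 0 0 0]]
top 48 [171.02083333 194.4375    ] [190 167] [199 174]
```

drive_tool:
  increments: "-1.3 -0.7 0 0 255; 3.3 -5.7 0 0 255; 3.4 -5.6 0 0 255; 3.6 -5.5 0 0 255; 3.8 -5.4 0 0 255; 3.5 -5.5 0 0 255; 3.7 -5.3 0 0 255; 3.8 -5.2 0 0 255; 0 0 0 0 255; 0 0 0 0 255"

```text
time: 23.82
position: [0.529, 0.1688, 0.1961]
tool_rot: [-1.568, -0.11, 0.111]
ft_force: [-5.7, 0.2, -3.4]
grip_width: 0.123
```

```bash
python3 ov.py 12;  python3 - <<'E'
from h import *
s=load("side12.pkl");t=load("top12.pkl");crop(s,200,110,90,90,7,"z12.png");crop(t,150,150,130,110,6,"y12.png")
E
```

```text
[0.5289571  0.16882046 0.19610781] [-5.7  0.2 -3.4] [-0.04  1.42 -0.01] 0.12252271620574118 psi 8.069713940745944
spindle [np.float64(0.48170451474920306), np.float64(0.06889903323558084), 0.098]
```

View pics/z12.png

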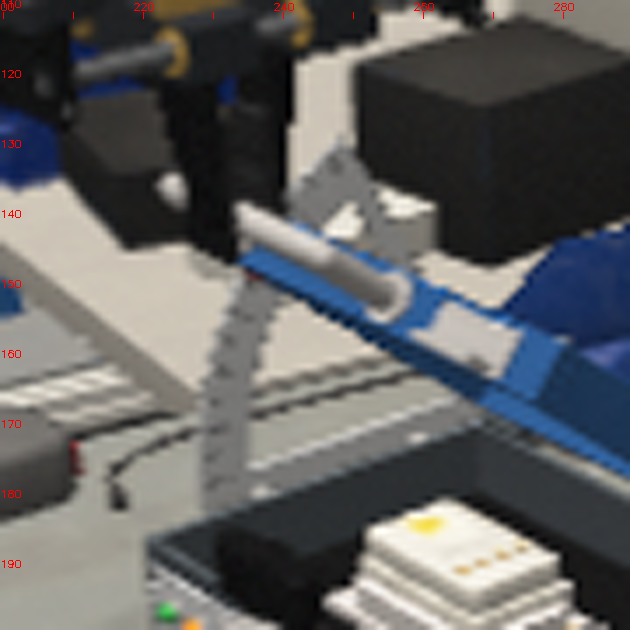

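View pics/y12.png

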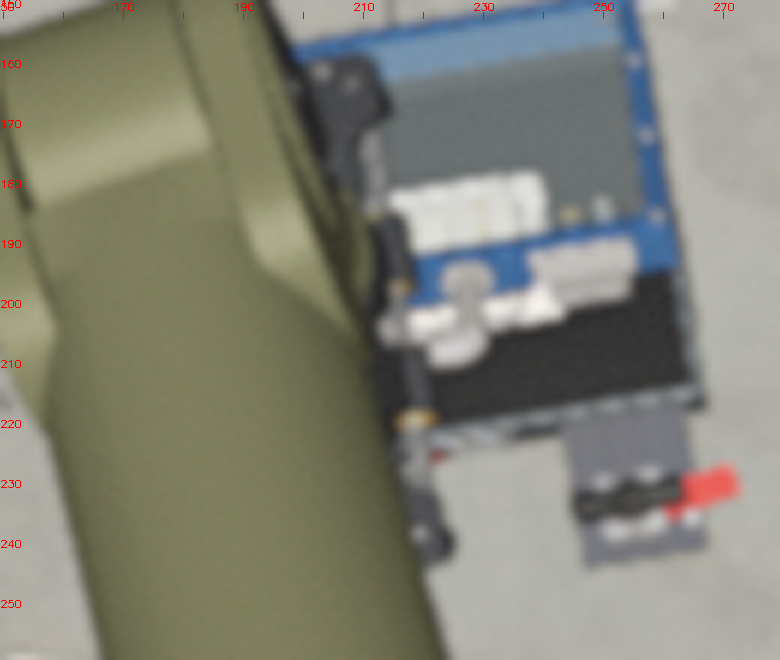

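```bash
python3 - <<'E'
from h import *
s=load("side12.pkl");t=load("top12.pkl")
crop(s,218,130,40,30,18,"a12.png");crop(s,225,130,110,75,7,"b12.png");crop(t,215,145,60,70,9,"c12.png")
E
```

```text
(no output)
```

View pics/a12.png

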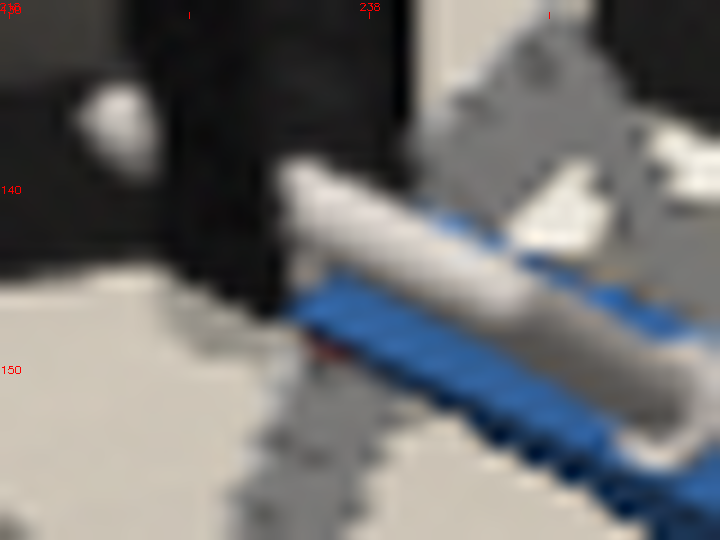

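View pics/b12.png

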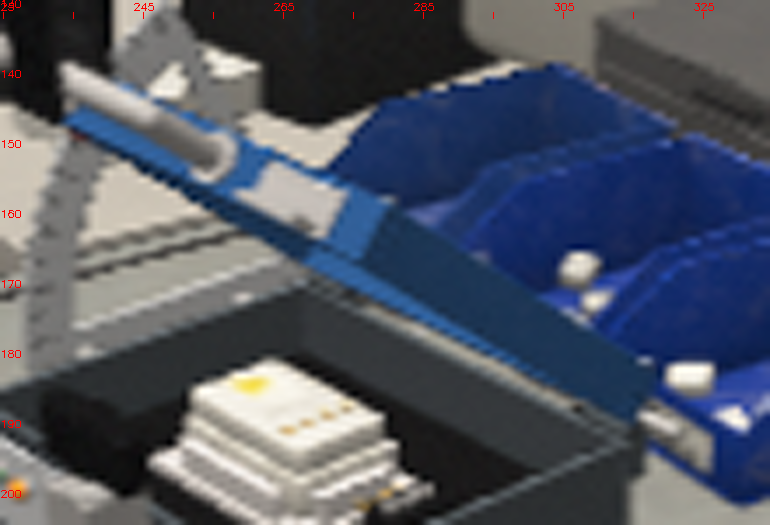

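View pics/c12.png

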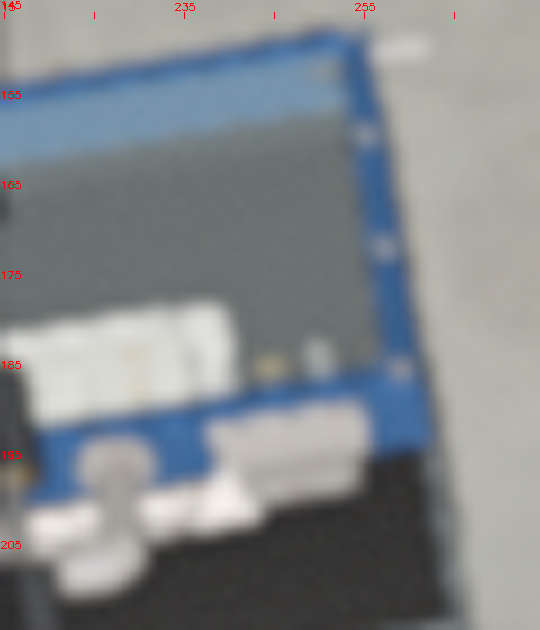

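```bash
python3 - <<'E'
from h import *
s=load("side0.pkl");crop(s,245,190,50,35,14,"a0.png")
s=load("side12.pkl");crop(s,262,150,40,28,18,"d12.png")
E
```

```text
(no output)
```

View pics/a0.png

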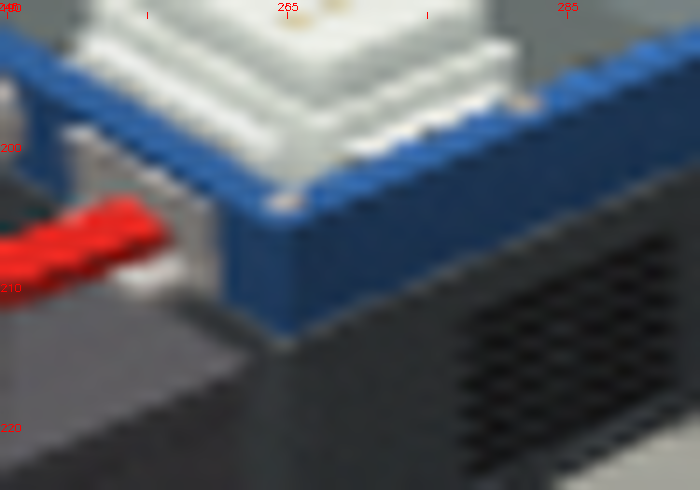

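View pics/d12.png

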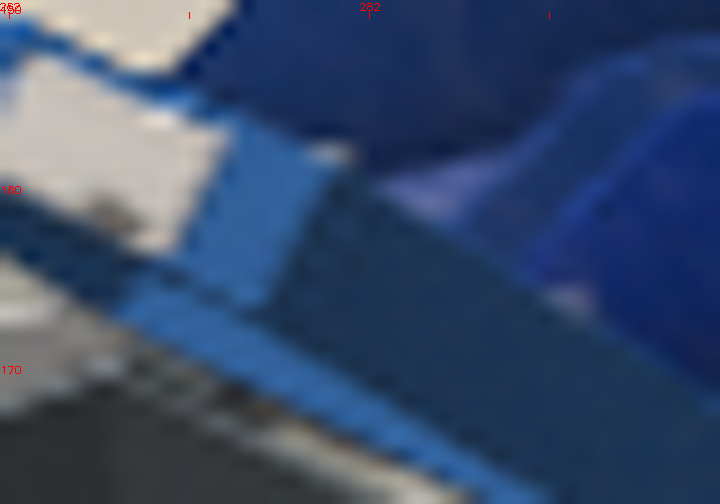

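```bash
cat > ang.py <<'E'
from h import *
s=load("side0.pkl");t=load("top0.pkl");f=np.load("fix.npy")
def ang(f,d,uv0,z0,uv1,th0=.7):
    c,sn=np.cos(f[2]),np.sin(f[2]);R=np.array([[c,-sn,0],[sn,c,0],[0,0,1]]);o0=np.array([f[0],f[1],0])
    P=R.T@(atz(d,uv0,z0)-o0);a,h=.093-P[0],P[2]-.066
    g=lambda q:proj(d,o0+R@np.array([.093-a*np.cos(q)+h*np.sin(q),P[1],.066+a*np.sin(q)+h*np.cos(q)]))[0]
    r=least_squares(lambda q:g(q[0])-uv1,[th0]);return r.x[0].round(4),r.fun.round(2),(P*1000).round(1)
E
python3 - <<'E'
from ang import *
for df in((0,0),(.001,-.0005),(.0022,-.0017)):
    g=f.copy();g[:2]+=df
    print(ang(g,s,(265.1,205.1),.084,(280.1,159.1)),ang(g,s,(265.0,213.6),.064,(276.1,166.4)),ang(g,t,(265.5,213.5),.084,(262.4,186.7)))
# pred bottom z check
P=atz(s,(265.1,205.1),.084)
for z in(.058,.06,.062,.064): print(z,proj(s,np.r_[P[:2],z]))
E
```

```text
(np.float64(0.6665), array([0.07, 0.04]), array([ -81.7, -100. ,   84. ])) (np.float64(0.6697), array([0.17, 0.09]), array([ -86.1, -104.2,   64. ])) (np.float64(0.6642), array([-2.08,  0.38]), array([-82.6, -96.6,  84. ]))
(np.float64(0.6632), array([-0., -0.]), array([-82.7, -99.3,  84. ])) (np.float64(0.6665), array([0.12, 0.06]), array([ -87. , -103.5,   64. ])) (np.float64(0.662), array([-2.08,  0.38]), array([-83.5, -96. ,  84. ]))
(np.float64(0.6597), array([-0.07, -0.04]), array([-83.7, -98. ,  84. ])) (np.float64(0.663), array([0.06, 0.03]), array([ -88.1, -102.2,   64. ])) (np.float64(0.6597), array([-2.08,  0.38]), array([-84.5, -94.6,  84. ]))
0.058 [[265.43189835 214.46081192]]
0.06 [[265.40671197 213.75002824]]
0.062 [[265.381469   213.03771845]]
0.064 [[265.35616921 212.32387705]]
```

The side picture shows the cover near 0.665 rad, with the index at about 0.737. The forward pad rolls on the bar, so the FK angle reads high. Adding about 0.07 rad.

drive_tool:
  increments: "2 -2.6 0 0 255; 2 -2.6 0 0 255; 2 -2.6 0 0 255; 2 -2.6 0 0 255; 2 -2.6 0 0 255; 0 0 0 0 255; 0 0 0 0 255"
  squeeze: 40

```text
time: 24.8
position: [0.5397, 0.1703, 0.2085]
tool_rot: [-1.568, -0.112, 0.109]
ft_force: [0.8, 2.0, -10.5]
grip_width: 0.124
```

```bash
python3 ov.py 13;  python3 - <<'E'
from h import *
s=load("side13.pkl");t=load("top13.pkl");crop(s,262,140,40,30,18,"d13.png");crop(s,205,110,70,70,9,"z13.png");crop(t,235,170,36,36,16,"c13.png")
E
```

```text
[0.53968428 0.1703369  0.20851785] [  0.8   2.  -10.5] [ 0.38 -0.04  0.01] 0.12441800727654131 psi 8.066792555235708
spindle [np.float64(0.48170451474920306), np.float64(0.06889903323558084), 0.098]
```

View pics/d13.png

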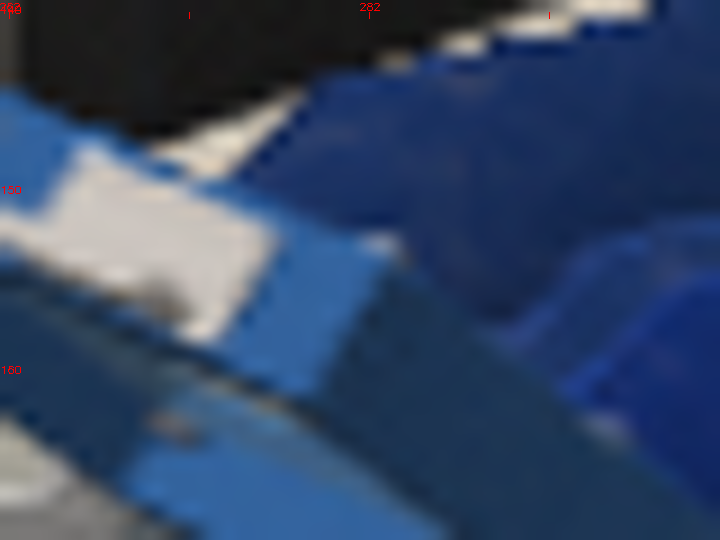

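View pics/z13.png

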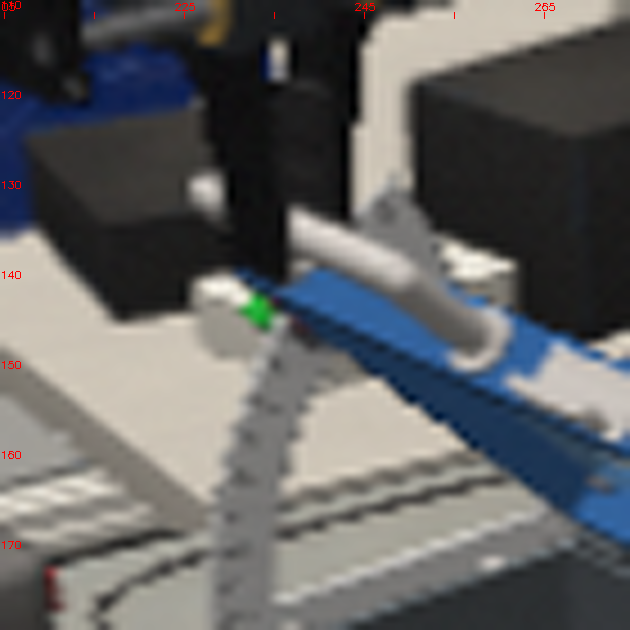

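View pics/c13.png

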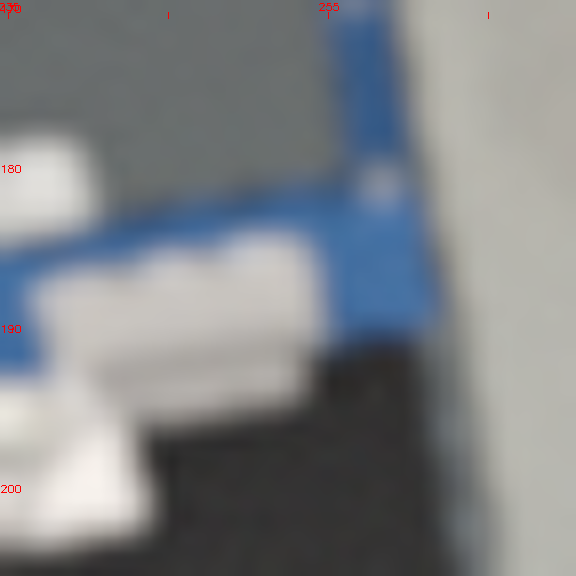

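```bash
python3 - <<'E'
from ang import *
for df in((0,0),(.001,-.0005),(.0022,-.0017)):
    g=f.copy();g[:2]+=df
    print(ang(g,s,(265.1,205.1),.084,(283.3,154.1)),ang(g,s,(265.0,213.6),.0605,(278.7,161.4)))
d=load("side13.pkl");crop(d,224,130,30,24,24,"g13.png")
E
```

```text
(np.float64(0.7451), array([0.12, 0.08]), array([ -81.7, -100. ,   84. ])) (np.float64(0.7652), array([-0.05, -0.03]), array([-82.5, -99.4,  60.5]))
(np.float64(0.7415), array([0.04, 0.03]), array([-82.7, -99.3,  84. ])) (np.float64(0.7614), array([-0.11, -0.06]), array([-83.5, -98.8,  60.5]))
(np.float64(0.7375), array([-0.05, -0.03]), array([-83.7, -98. ,  84. ])) (np.float64(0.7573), array([-0.18, -0.1 ]), array([-84.5, -97.4,  60.5]))
```

View pics/g13.png

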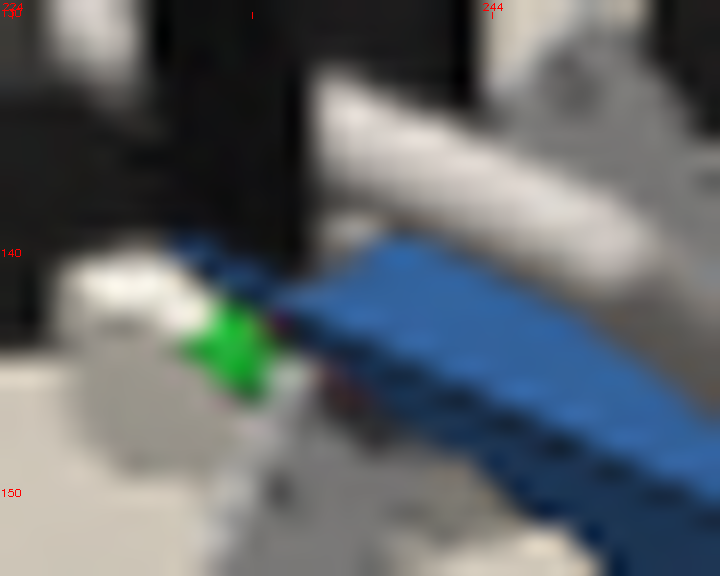

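```bash
python3 - <<'E'
from ang import *
d=load("side13.pkl")
def pt(g,q,y,r=.15):
    c,sn=np.cos(g[2]),np.sin(g[2]);R=np.array([[c,-sn,0],[sn,c,0],[0,0,1]]);return proj(d,np.array([g[0],g[1],0])+R@np.array([.093-r*np.cos(q),y,.066+r*np.sin(q)]))[0].round(1)
for df in((0,0),(.0022,-.0017)):
    g=f.copy();g[:2]+=df
    for q in(.66,.70,.72,.74,.76): print(q,[pt(g,q,y) for y in(.1,.11,.12,.129)])
    print(ang(g,s,(265.0,213.6),.0605,(276.1,166.4)))
im=d["img"][138:150,230:243].astype(int);print((im[:,:,0]-im[:,:,1:].max(2)))
im=load("side12.pkl")["img"][142:154,230:243].astype(int);print((im[:,:,0]-im[:,:,1:].max(2)))
E
```

```text
0.66 [array([235. , 147.3]), array([232.9, 146.4]), array([230.8, 145.4]), array([229. , 144.5])]
0.7 [array([236. , 145.4]), array([233.9, 144.4]), array([231.9, 143.4]), array([230. , 142.6])]
0.72 [array([236.5, 144.4]), array([234.4, 143.4]), array([232.4, 142.5]), array([230.5, 141.6])]
0.74 [array([237.1, 143.4]), array([235. , 142.5]), array([232.9, 141.5]), array([231.1, 140.7])]
0.76 [array([237.7, 142.5]), array([235.6, 141.5]), array([233.5, 140.6]), array([231.6, 139.7])]
(np.float64(0.6911), array([-0.15, -0.08]), array([-82.5, -99.4,  60.5]))
0.66 [array([236. , 147.4]), array([233.9, 146.4]), array([231.8, 145.4]), array([230. , 144.5])]
0.7 [array([237. , 145.4]), array([234.9, 144.4]), array([232.8, 143.5]), array([231. , 142.6])]
0.72 [array([237.5, 144.4]), array([235.4, 143.5]), array([233.4, 142.5]), array([231.5, 141.6])]
0.74 [array([238.1, 143.5]), array([236. , 142.5]), array([233.9, 141.5]), array([232.1, 140.7])]
0.76 [array([238.7, 142.5]), array([236.6, 141.6]), array([234.5, 140.6]), array([232.6, 139.8])]
(np.float64(0.6839), array([-0.27, -0.13]), arra
[... 959 characters left out ...]
  6    6    7    6]
 [   0   -1   -1   -1    4    4    2    2    5    5    5    6    6]
 [  -1   -1    1    0    4   -3  -54  -54  -11    2    5    5    6]
 [   1    1    0   -2  -38  -80 -104 -103  -92  -56  -12    2    3]
 [   4    3    0  -18  -72 -107 -110 -104 -105 -104  -93  -56  -12]
 [   5    4    5    5    6  -23  -73 -103 -107 -104 -104 -103  -91]
 [   3    4    5    3    5   22   19  -19  -72 -101 -108 -105 -102]
 [   9    8    6    3    2    0    6    1  -25  -43  -70  -99 -104]
 [   9    8    5    0    1    1    0    1   -2  -14  -35  -42  -67]
 [   8    8    5    2    2    1    1    1    1    1    2    2  -33]
 [   8    8    5    2    1    1    0    2    1    2    4    6    7]]
```

drive_tool:
  increments: "0.4 0.4 0 0 255; 0.3 0.2 0 0 255; 0 0 0 0 255; 0 0 0 0 255; 0 0 0 0 255; 0 0 0 0 255; 0 0 0 0 255; 0 0 0 0 255"

```text
time: 25.9
position: [0.5394, 0.1703, 0.2082]
tool_rot: [-1.568, -0.11, 0.111]
ft_force: [-3.1, 1.3, -5.9]
grip_width: 0.121
```

```bash
python3 ov.py 14;  python3 - <<'E'
from h import *
s=load("side14.pkl");crop(s,262,140,40,30,18,"d14.png");crop(s,224,130,30,24,24,"g14.png");cv2.imwrite("pics/full14.png",s["img"][:,:,::-1])
E
```

```text
[0.53943677 0.17029627 0.2081573 ] [-3.1  1.3 -5.9] [ 0.22  1.2  -0.03] 0.12103655476054409 psi 8.071434431397424
spindle [np.float64(0.48170451474920306), np.float64(0.06889903323558084), 0.098]
```

View pics/d14.png

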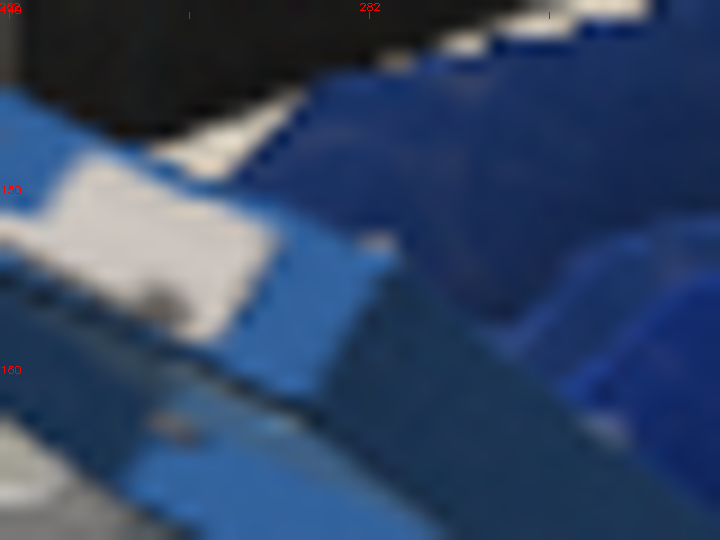

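View pics/g14.png

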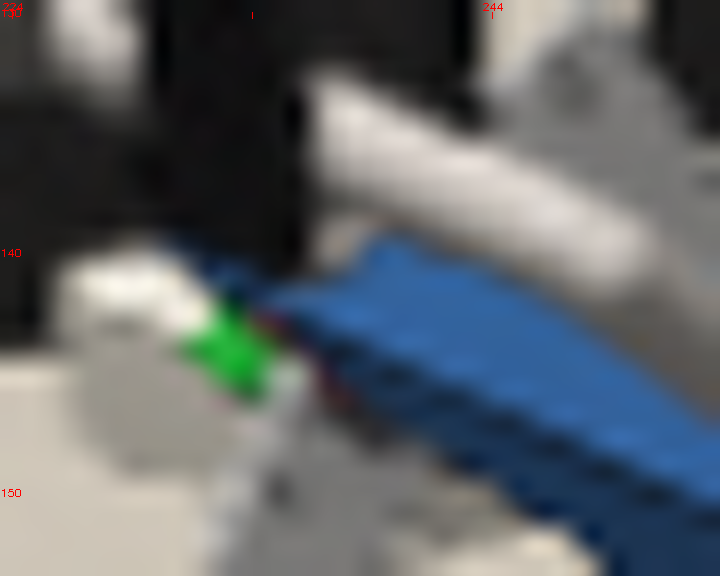

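View pics/full14.png

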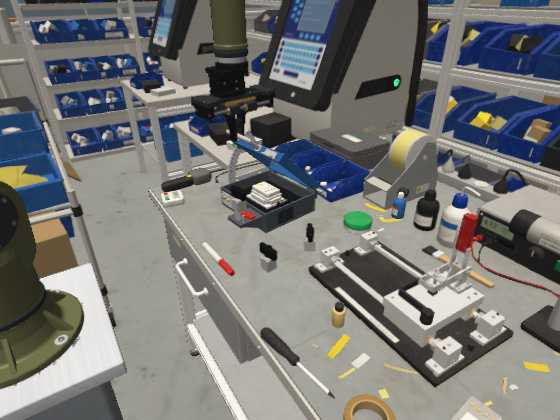

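```bash
python3 -c "
from bench import workorder,ctrl
print(workorder.close_job());s=ctrl.get_state();print(s['time'],s['position'],s['ft_force'],s['grip_width'])"
```

```text
the job is handed in; nothing more can be done
None
the job is handed in; nothing more can be done
```

The job is done and handed in. The key is home on the spindle and turned to its stop, and the arm is holding the cover at the index. It took about 26 s of the 58 s allowed.

- **Key:** I took the key farthest to the robot's right and set it on the spindle. It stopped at seat height with about 11 N upward. I turned it clockwise until the torque jumped to 0.35 N m at the stop, then backed off 3° and released it. The pictures show it standing on its shoulder with the red cam clear of the tab.
- **Cover:** I gripped the bar handle, raised the cover along its arc, and am holding it at 40 N grip. After about 1 s of waiting the picture had not changed, with roughly 7 N load at the handle.
- **Pointer:** The best image estimate is a cover angle of about 0.741 rad against an index of about 0.737 rad. The red pointer shows right at the edge of the lower green half, where the white line was before the cover hid it.

**Checks that disagreed or were incomplete:**
- The bar rolled a few millimetres in the pads, so the arm's own position read about 0.04 rad too high during the lift. I used the images instead.
- The lower corner of the cover gave 0.757–0.765 rad rather than 0.741.
- The white line itself was hidden behind the cover at the end, so I inferred its place from the first picture.
- The side and top pictures differed by 2–3 mm on where the key and spindle stood relative to each other. I centred the key by contact force.

No other item looked disturbed in the last side view.

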